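Tip a loaded parts bin over the sill of its rack and spring it home

ROBOT

A 6-joint arm with a two-finger parallel gripper is mounted at the origin on a cart in front of the work surface, level with it; the furniture and walls round the work are solid. World frame = base frame: x ahead of the robot, y to its left, z up, the work surface at z = 0. Lengths are in m, angles in rad, forces in N, time in s.
With the tool pointing down it reaches from about 0.425 to 0.95 m from the base axis. Payload 3.5 kg.
Tool frame: the origin (TCP) lies midway between the tips of the shut fingers; the grasp point (between the pads) lies behind it (ctrl.grasp_offset is the z of the grasp point in the tool frame, in m); z points along the fingers, y is the direction in which the jaws open and shut (so a half turn about z gives the same grasp; the last joint's range is limited). The gripper opens to 85 mm and grips with 20 to 120 N. Pads are 22 mm wide; open, the fingers measure 114 mm over their backs; the gripper's body (76 mm by 85 mm) begins 54 mm behind the grasp point. The pads swing forward as they close: fully open they stand 13 mm farther back than shut.
Start: joints at [1.031, 0.286, 1.577, -0, 1.279, -0.15], TCP at [0.256, 0.624, 0.231] pointing down, gripper open.
Joint ranges: [-2.77, 2.77], [-0.9, 2.22], [0.21, 2.48], [-1.53, 4.67], [0.24, 2.81], [-2.84, 2.84]. Speed limits (rad/s): [2.79, 2.79, 3.14, 3.14, 3.14, 3.14].

INTERFACE

Orientations are given as a unit quaternion [w, x, y, z].
In Python, from plant import ctrl gives the robot as it stands. The module is installed in compiled form; this text tells all that it offers.
- The arm moves only by the tool play_rows, never from a script. Its argument "series" is a list of rows, each a list of 4 numbers: the shift along the tool's x, y, z in m, then the turn about the tool's z in units of 10 degrees (1.0 is 10 degrees). A call has 1 to 12 rows; each row is the pose to reach, as a shift and turn from the pose commanded when the call began, along the tool's axes at that moment; what a row does not reach only later rows make up. A row lasts 1/8 s, in which the tool goes at most 62.5 mm and 10.7 degrees, less where a joint would pass 70% of its speed; a pose out of reach is approached as far as the arm can. A call with a gripper value outside its range is refused whole. "jaw" is the finger opening in m, from 0 to 0.0854, set as the call begins (left out, the last holds). The fingers move at their own pace and stop on an object; "force" is the grip in N (left out, the last holds). Time passes only in rows, so rows that repeat a pose let the fingers close. It gives the time, the measured TCP pose, the force and the opening at its end, in the units of the state.
- ctrl.read_state(): the state, without advancing time (a new reading comes with each control period).
- ctrl.grab_frame(name): name is "scene" or "top" or "wrist"; returns a dict with "frame" (400x640x3 uint8, red, green, blue), "z_map" (400x640 float32, m along the optical axis (not along the pixel's ray), 0 where there is no reading), "intrinsics" (3x3 intrinsics, pixels), "dist_coeffs" ([k1, k2, p1, p2, k3] as OpenCV has them; the pictures are not rectified), "world_from_camera" (4x4, takes a point from camera to world coordinates). Camera axes: x right, y up, looking along -z (the intrinsics and any distortion apply to the point x, -y, -z); pixel columns grow to the right and rows downward; lengths in m; the calibration is good to about 2 mm. A picture is of the moment at which its call begins.
- ctrl.hand_in(): hands the job in, once; it reports no verdict.
The state is a dict: "time": time; "qpos": joint angles; "qvel": joint speeds; "tau": joint torques, N m; "tcp_pos": TCP position; "orientation": TCP orientation; "wrist_force": force on the tool from outside, world axes, zero at the start; "moment": the same for the moment, N m; "grip_width": finger opening in m.
Only numpy, scipy, OpenCV 4.12 (cv2) and the standard library are available. Lean on these libraries where they do the work, as an engineer would, in place of code of your own. Each camera call takes 0.05 s, during which the arm holds its last target.

TASK

The loose bin of bolts belongs in the empty bay of the plywood rack, beside its twin. Tip its leading end up, rest that end on the rack's sill with its other end still on the bench, let go, and push the bin in over the sill from behind; then press it in against the spring pad and down, so that its tail drops behind the sill and it lies flat, held tight by the spring. Feel your way, with no more than about 20 N on the sill and the pad, don't tip the bin steeply, and leave the twin bin and the tools round about where they are.

Things in the scene. Friction and masses are not known exactly. Their poses are not given: they have to be found in the camera images.
- bin_mid (a point): Centre, half-way up, of the loose bin, an open grey plastic bin of steel bolts: 160 long (its x), 58 wide (its y), 48 high (its z), flat outside, balanced at mid length; it can be held across its 58 mm width from outside. It starts flat on the bench before the empty bay, its +x end (leading end) towards the rack but not in line with it. Its -x end, with the label holder, is the tail: the end to push.
- bin_lead (a point): Middle of the bottom edge of the bin's leading end (80 mm ahead of the bin's centre, at its underside); x along the bin towards the rack, z up through the bin.
- bin_tail (a point): Middle of the bottom edge of the bin's tail (80 mm behind the bin's centre, at its underside).
- bin: The same loose bin, 0.6 to 0.92 kg; origin at the middle of its underside. Walls and floor 4 mm thick.
- bay (a point): Middle of the empty bay's mouth, 18 mm above the bench; x points level into the bay, y across it to the left, z up. The sill's top is at z = 0; its inner face is at x = 0 give or take 6 mm (retainer set differently each time). The sill is a batten 10 thick that rises straight from the bench; behind it the bay floor is 12 mm below the sill's top. The bay is 66 wide between 9 mm walls that begin at x = -10 mm.
- rack: Plywood rack fixed to the bench, 198 deep, 159 wide, 114 high; two bays side by side; origin at bench level under the sill's inner face, midway between the bays; x into the bays. Empty bay: -y side, 37.5 mm off the middle. Walls stand 22 mm above the sill's top at the mouth and slope up from 20 mm behind the sill to a roof from 65 mm on (underside 105 mm above the bench), so nothing goes in from above.
- twin_bin: A bin of the same kind and size, seated in the rack's other bay; origin at the middle of its underside. Not to be moved.
- driver: Screwdriver with a yellow and black handle lying on the bench, 200 x 29 x 26; bystander.
- sanding_block: Black sanding block lying on the bench, 110 x 58 x 30; bystander.
- retainer: Screw mount in the empty bay's floor (origin as the rack's) that carries a locked strap with the sill in front and a sprung rubber pad 42 wide, 20 high behind. Free pad face: 156 mm behind the sill's inner face; it gives 6.8 mm at 1.6 N per mm, then is solid. The bin, nose down, tail on the sill, must squeeze it 5 to 6 mm (9 N plus 1 to 6 N friction) to clear the sill; its tail must then come down 12 mm while held in.

How it is judged:
On the way, in this order (a step that is already met when the one before it is completed fails the run):
1. the bin's leading end rests on the sill in front of the empty bay, with its tail still on the bench (x of bin_lead in the frame of bay between -0.014 and 0.06 m and z of bin_lead in the frame of bay above -0.002 m and y of bin_lead in the frame of bay between -0.012 and 0.012 m and height (world z) of bin_tail below 0.006 m and contact force between bin and retainer above 0.5 N), for 0.2 s.
2. the bin has gone in over the sill: its leading end is deep in the bay and its tail rides up on the sill (x of bin_lead in the frame of bay above 0.11 m and z of bin_tail in the frame of bay above -0.004 m), for 0.1 s.
At the end, for the whole second after the job is handed in: The bin lies flat on the floor of the empty bay (both ends within 3 mm of it), its tail behind the sill, within 7 mm of the bay's middle, at rest; the twin bin is within 10 mm of where it was (z of each of bin_tail, bin_lead in the frame of bay below -0.009 m and x of bin_tail in the frame of bay above -0.0075 m and y of bin_mid in the frame of bay between -0.007 and 0.007 m and linear speed of bin below 0.01 m/s and distance of twin_bin from where it was at the start of the episode below 0.01 m); the robot touches nothing.
It fails at once if the retainer is forced: more than 30 N between the bin and the sill with its sprung pad (contact force between bin and retainer above 30 N).
It fails at once if the bin is tilted more than 0.45 rad (26 degrees), so that bolts would spill (angle between bin's own z axis and vertical above 0.45 rad).
It fails at once if the twin bin is shifted by more than 10 mm (distance of twin_bin from where it was at the start of the episode above 0.01 m).
It fails at once if the screwdriver or the sanding block is shifted by more than 20 mm (distance of any of driver, sanding_block from where it was at the start of the episode above 0.02 m).
It also fails if it takes over 72 s, if anything falls off the work surface, if the arm or the gripper's body presses on something with over 40 N, if the wrist force passes 120 N, or if a joint passes its speed limit or range.

## Working session

There is one attempt and no reset: what is moved stays moved. The work goes in short steps, Python scripts to look and compute and a tool call to move; the robot and the scene stay as the last step left them, time stands still between calls to the robot, and variables do not carry over. Pictures are saved under pics/ and viewed, and the job is handed in when it is done.

Besides the shell and the picture viewer there is one more tool, called as a command line: name --pt "numbers of a row" for each row, then --argument value for the rest. play_rows: Moves the arm, as the interface text tells. Its arguments: {"type":"object","properties":{"series":{"type":"array","items":{"type":"array","items":{"type":"number"}}},"jaw":{"type":"number"},"force":{"type":"number"}},"required":["series"]}

```bash
mkdir -p pics
cat > h.py <<'E'
import numpy as np,cv2
from plant import ctrl
def grab(n,save=None):
    f=ctrl.grab_frame(n)
    if save: cv2.imwrite('pics/'+save+'.png',f['frame'][:,:,::-1])
    return f
def pts(f):
    """world xyz of each pixel from depth"""
    K=np.array(f['intrinsics'],float);D=np.array(f['dist_coeffs'],float);T=np.array(f['world_from_camera'])
    h,w=f['z_map'].shape
    u,v=np.meshgrid(np.arange(w),np.arange(h))
    p=cv2.undistortPoints(np.stack([u,v],-1).reshape(-1,1,2).astype(np.float64),K,D).reshape(h,w,2)
    z=f['z_map']
    c=np.stack([p[...,0]*z,-p[...,1]*z,-z,np.ones_like(z)],-1)
    W=(c@T.T)[...,:3]; W[z==0]=np.nan
    return W
E
python3 - <<'E'
from h import *
s=ctrl.read_state()
for k,v in s.items(): print(k,np.round(v,4))
print(ctrl.grasp_offset)
for n in ['scene','top','wrist']:
    f=grab(n,n+'0'); print(n,np.round(f['world_from_camera'],3).tolist(),np.round(f['dist_coeffs'],3))
    np.savez('pics/%s0.npz'%n,W=pts(f),rgb=f['frame'])
E
```

```text
time 0.0
qpos [ 1.031   0.2872  1.5781 -0.      1.2786 -0.15  ]
qvel [ 0.0001 -0.0008  0.0003  0.0006  0.     -0.0009]
tau [ 6.0000e-04 -4.0597e+01 -2.9263e+01 -1.0000e-04  5.7000e-03 -0.0000e+00]
tcp_pos [0.2561 0.6238 0.2299]
orientation [-4.000e-04  1.937e-01  9.811e-01 -1.100e-03]
wrist_force [ 1.2064  0.0213 -0.2756]
moment [-0.0233  0.0841 -0.0151]
grip_width 0.0853
-0.0187
scene [[0.78, 0.444, -0.441, 0.152], [-0.625, 0.574, -0.528, -0.404], [0.019, 0.688, 0.726, 0.685], [0.0, 0.0, 0.0, 1.0]] [-0.089  0.     0.     0.     0.   ]
top [[0.084, 0.976, -0.2, 0.35], [-0.996, 0.081, -0.019, 0.075], [-0.003, 0.201, 0.98, 0.87], [0.0, 0.0, 0.0, 1.0]] [-0.065  0.     0.     0.     0.   ]
wrist [[0.381, -0.879, -0.287, 0.181], [0.925, 0.361, 0.121, 0.654], [-0.003, -0.311, 0.95, 0.373], [0.0, 0.0, 0.0, 1.0]] [-0.044  0.     0.     0.     0.   ]
```

View pics/scene0.png

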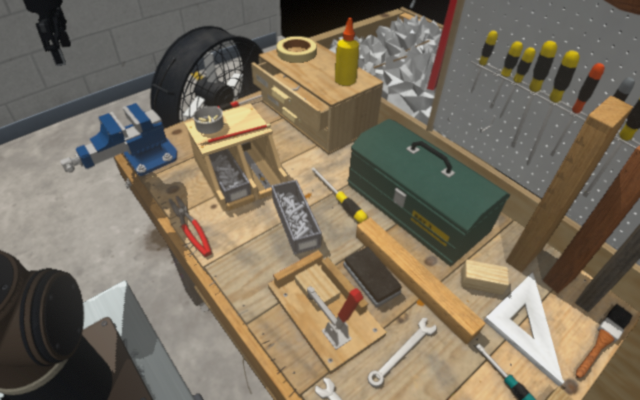

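View pics/top0.png

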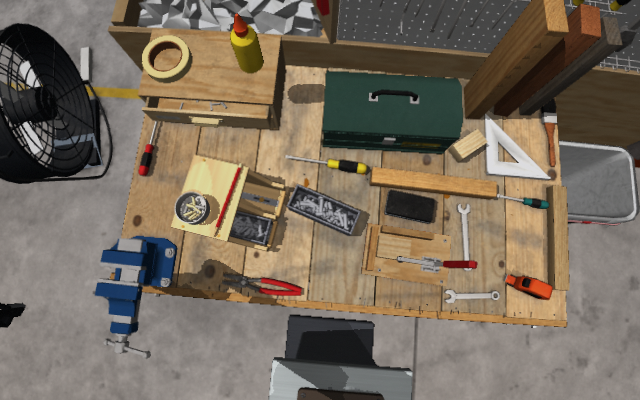

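Run:
```python
from h import *
a=np.load('pics/top0.npz');im=a['rgb'][130:260,160:380,::-1]
im=cv2.resize(im,None,fx=3.6,fy=3.6,interpolation=cv2.INTER_CUBIC);cv2.imwrite('pics/top0z.png',im)
a=np.load('pics/scene0.npz');im=a['rgb'][90:270,170:390,::-1]
im=cv2.resize(im,None,fx=3.3,fy=3.3,interpolation=cv2.INTER_CUBIC);cv2.imwrite('pics/scene0z.png',im)
```

```text
(no output)
```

View pics/top0z.png

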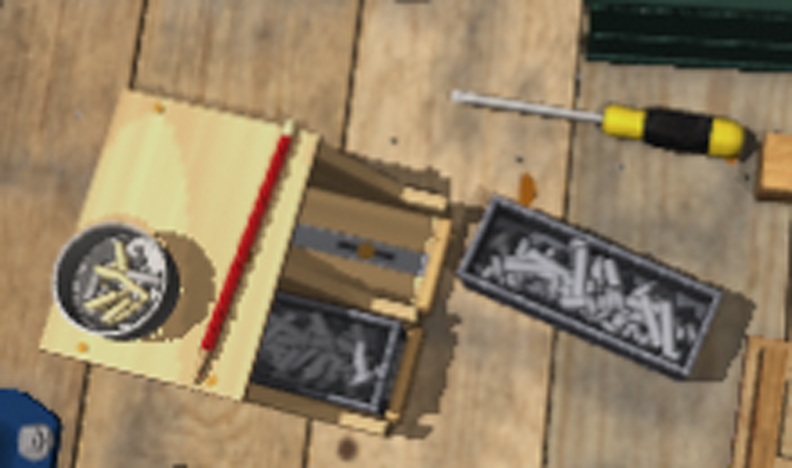

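View pics/scene0z.png

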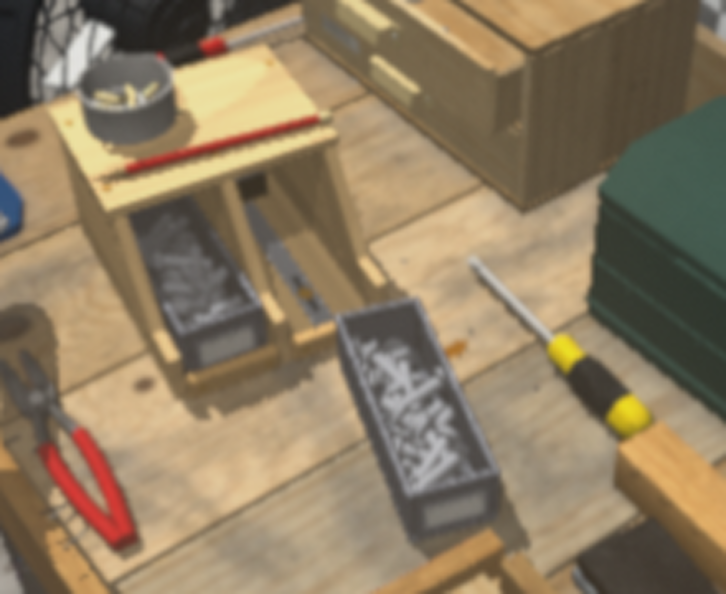

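View pics/wrist0.png

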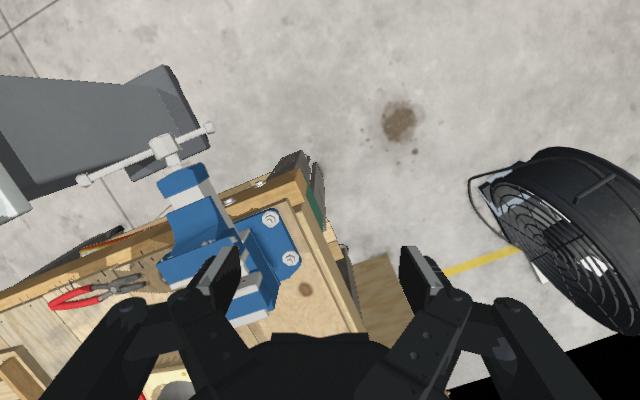

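Run:
```python
from h import *
for n in ['top','scene']:
    W=np.load(f'pics/{n}0.npz')['W']
    x,y,z=W[...,0],W[...,1],W[...,2]
    f=lambda v:np.round(v,4).tolist()
    # roof
    m=(abs(z-.114)<.006)&(x>.1)&(x<.7)&(y>.05)&(y<.6)
    P=W[m]; 
    print(n,'roof n',len(P), f(P.mean(0)) if len(P) else '')
    nl,lab,st,ce=cv2.connectedComponentsWithStats(m.astype(np.uint8))
    i=1+np.argmax(st[1:,4]); P=W[lab==i]; print('roof rect z',np.median(P[:,2]),cv2.minAreaRect(P[:,:2].astype(np.float32)*1000), f(cv2.boxPoints(cv2.minAreaRect(P[:,:2].astype(np.float32)*1000))))
    m=(z>.03)&(z<.056)&(x>.2)&(x<.6)&(y>-.05)&(y<.25)
    nl,lab,st,ce=cv2.connectedComponentsWithStats(m.astype(np.uint8))
    for i in range(1,nl):
        if st[i,4]>40:
            P=W[lab==i];r=cv2.minAreaRect(P[:,:2].astype(np.float32)*1000);print(st[i].tolist(),np.percentile(P[:,2],[5,50,95]).round(4),f(r[0]),f(r[1]),round(r[2],2))
    print('bench z', np.nanmedian(z[(abs(x-.36)<.03)&(abs(y-.03)<.3)&(abs(z)<.015)]))
```

```text
top roof n 4232 [0.4967, 0.3181, 0.1147]
roof rect z 0.11460073230759982 ((491.5932922363281, 315.6325988769531), (127.81121826171875, 166.42324829101562), 80.81185913085938) [[399.2450866699219, 265.8338928222656], [563.5330200195312, 239.25999450683594], [583.9415893554688, 365.4313049316406], [419.6535949707031, 392.00518798828125]]
[371, 171, 8, 12, 84] [0.0336 0.0383 0.0411] [585.6961, -41.9925] [15.485, 27.0752] 87.02
[249, 178, 35, 11, 123] [0.0329 0.0414 0.054 ] [549.8741, 209.5001] [80.1545, 9.3234] 81.64
[286, 184, 75, 51, 870] [0.0317 0.041  0.0499] [497.5897, 72.871] [161.7421, 59.2062] 70.9
[242, 210, 34, 35, 561] [0.0313 0.0424 0.0552] [444.407, 220.2549] [67.7751, 70.9151] 80.9
[366, 226, 10, 45, 295] [0.0366 0.048  0.0505] [416.8289, -44.0444] [15.0005, 98.7864] 86.6
[249, 242, 19, 9, 78] [0.0372 0.0411 0.0548] [399.0598, 212.7704] [39.0094, 9.1713] 80.55
bench z 0.0004774934672766573
scene roof n 2683 [0.4958, 0.3124, 0.1144]
roof rect z 0.1145305701988385 ((489.3759460449219, 316.68817138671875), (132.3328857421875, 168.33949279785156), 80.58483123779297) [[395.51611328125, 265.18218994140625], [561.587890625, 237.6439971923828], [583.2357788085938, 368.1942138671875], [417.16400146484375, 395.7323913574219]]
[268, 153, 20, 27, 162] [0.031  0.0407 0.0537] [546.3249, 208.7376] [82.2694, 9.6554] 81.73
[211, 166, 46, 38, 783] [0.032  0.0416 0.0543] [433.9962, 219.5857] [68.0638, 85.3113] 81.99
[271, 180, 51, 66, 1113] [0.031  0.0388 0.0485] [494.447, 72.5085] [163.3358, 59.7982] 71.33
[357, 219, 15, 13, 91] [0.0327 0.0377 0.0395] [584.1985, -42.0597] [15.4355, 30.8292] 88.8
[273, 250, 49, 35, 446] [0.034  0.0478 0.0501] [414.9727, -44.0566] [17.1623, 99.7517] 85.72
bench z 0.00044193514816182056
```

```bash
cat > rk.py <<'E'
from h import *
E
python3 - <<'E'
from h import *
for n in ['top','scene']:
    W=np.load(f'pics/{n}0.npz')['W']; rgb=np.load(f'pics/{n}0.npz')['rgb'].astype(int)
    R=W.reshape(-1,3)
    th=np.radians(81.2); d=np.array([np.cos(th),np.sin(th)]); l=np.array([-d[1],d[0]])
    a=R[:,:2]@d; b=R[:,:2]@l; z=R[:,2]
    # roof extents
    m=(abs(z-.1145)<.004)&(R[:,1]>.2)&(R[:,1]<.42)&(R[:,0]>.35)&(R[:,0]<.65)
    print(n,'roof a',np.percentile(a[m],[0,.5,2,98,99.5,100]).round(4),'b',np.percentile(b[m],[0,.5,2,98,99.5,100]).round(4))
    A=a[m];B=b[m]
    # side edge lines: binned
    for lo,hi in [(.29,.31),(.33,.35),(.37,.39),(.31,.33),(.35,.37)]:
        k=(A>lo)&(A<hi); print('  a',lo,'bmin/max',B[k].min().round(4),B[k].max().round(4))
    for lo in np.arange(-.50,-.34,.02):
        k=(B>lo)&(B<lo+.02)
        if k.any(): print('  b',lo.round(2),'amin/max',A[k].min().round(4),A[k].max().round(4))
    m=(z>.037)&(z<.044)&(a>.2)&(a<.30)&(b<-.30)&(b>-.55)
    h=np.histogram2d(a[m],b[m],bins=[np.arange(.2,.30,.01),np.arange(-.55,-.30,.005)])
    print('wall b hist',[(round(v,3),int(c)) for v,c in zip(h[2],h[0].sum(0)) if c])
    for lo,hi in [(-.51,-.46),(-.44,-.38),(-.36,-.3)]:
        k=m&(b>lo)&(b<hi); print(lo,k.sum(), np.percentile(a[k],[0,2,5,50,95]).round(4) if k.sum() else '', np.percentile(b[k],[0,3,50,97,100]).round(4) if k.sum() else '')
    # sill
    m=(z>.013)&(z<.023)&(a>.19)&(a<.26)&(b<-.30)&(b>-.55)
    h=np.histogram2d(a[m],b[m],bins=[np.arange(.19,.26,.005),np.arange(-.52,-.34,.01)])
    print(h[0].astype(int));
E
```

```text
top roof a [0.3228 0.3237 0.3247 0.4472 0.4495 0.4508] b [-0.5207 -0.5187 -0.5164 -0.3569 -0.355  -0.3544]Traceback (most recent call last):
  File "<stdin>", line 13, in <module>
    return umr_minimum(a, axis, None, out, keepdims, initial, where)
ValueError: zero-size array to reduction operation minimum which has no identity
```

```bash
cat > meas.py <<'E'
from h import *
for n in ['top','scene']:
    W=np.load(f'pics/{n}0.npz')['W']
    R=W.reshape(-1,3); R=R[~np.isnan(R[:,0])]
    th=np.radians(81.2); d=np.array([np.cos(th),np.sin(th)]); l=np.array([-d[1],d[0]])
    a=R[:,:2]@d; b=R[:,:2]@l; z=R[:,2]
    m=(abs(z-.1145)<.004)&(a>.28)&(a<.46)&(b>-.55)&(b<-.33)
    A=a[m];B=b[m]; print(n)
    q=[]
    for lo in np.arange(.33,.44,.015):
        k=(A>lo)&(A<lo+.015); q.append((lo,B[k].min(),B[k].max()))
    q=np.array(q);print(q.round(4).tolist()); print('slope deg',np.degrees(np.polyfit(q[:,0],q[:,1],1)[0]),np.degrees(np.polyfit(q[:,0],q[:,2],1)[0]))
    q=[]
    for lo in np.arange(-.50,-.37,.015):
        k=(B>lo)&(B<lo+.015); q.append((lo,A[k].min(),A[k].max()))
    q=np.array(q);print(q.round(4).tolist()); print('slope deg',np.degrees(np.polyfit(q[:,0],q[:,1],1)[0]),np.degrees(np.polyfit(q[:,0],q[:,2],1)[0]))
    m=(z>.036)&(z<.0435)&(a>.235)&(a<.29)&(b<-.33)&(b>-.54)
    h=np.histogram(b[m],bins=np.arange(-.54,-.33,.004))
    print('wall b hist',[(round(v,3),int(c)) for v,c in zip(h[1],h[0]) if c])
    for lo,hi in [(-.54,-.49),(-.455,-.42),(-.38,-.33)]:
        k=m&(b>lo)&(b<hi); print(lo,k.sum(), np.percentile(a[k],[0,2,5,50,95]).round(4) if k.sum() else '', np.percentile(b[k],[0,3,50,97,100]).round(4) if k.sum() else '')
    m=(z>.014)&(z<.022)&(a>.22)&(a<.30)&(b<-.33)&(b>-.54)
    h=np.histogram2d(a[m],b[m],bins=[np.arange(.22,.30,.005),np.arange(-.54,-.33,.01)])
    print(h[0].astype(int));
E
python3 meas.py
```

```text
top
[[0.33, -0.5196, -0.3546], [0.345, -0.5197, -0.3545], [0.36, -0.52, -0.3545], [0.375, -0.5207, -0.3544], [0.39, -0.5206, -0.3544], [0.405, -0.5183, -0.3549], [0.42, -0.5183, -0.3548], [0.435, -0.5185, -0.3548]]
slope deg 0.895121592079167 -0.17912598098711058
[[-0.5, 0.3231, 0.4503], [-0.485, 0.3231, 0.4508], [-0.47, 0.3233, 0.4499], [-0.455, 0.3234, 0.4501], [-0.44, 0.3238, 0.449], [-0.425, 0.3234, 0.4386], [-0.41, 0.324, 0.4396], [-0.395, 0.3242, 0.4491], [-0.38, 0.3236, 0.4502]]
slope deg 0.44629411208196185 -2.385304606733876
wall b hist [(np.float64(-0.52), 1), (np.float64(-0.516), 20), (np.float64(-0.512), 23), (np.float64(-0.508), 11), (np.float64(-0.444), 5), (np.float64(-0.44), 24), (np.float64(-0.436), 26), (np.float64(-0.428), 5), (np.float64(-0.424), 2), (np.float64(-0.42), 8), (np.float64(-0.416), 9), (np.float64(-0.412), 10), (np.float64(-0.408), 10), (np.float64(-0.404), 10), (np.float64(-0.4), 14), (np.float64(-0.396), 11), (np.float64(-0.392), 5), (np.float64(-0.388), 5), (np.float64(-0.384), 1), (np.float64(-0.38), 1), (np.float64(-0.376), 1), (np.float64(-0.372
[... 2994 characters left out ...]
 0  0]
 [ 0  0  0  0  0  0  0  0  0  1  0  0  0  0  0  0  0  0  0  0]
 [ 0  0  0  0  0  0  0  9 10  8  4  7 10  8 11  8 10  6  0  0]
 [ 0  0  1  1  0  0  3  5  5  8  8  7  9  7  7  8  9 10  7  0]
 [ 0  0  0  2  0  0  0  3  0  1  0  7  8  8 10 11  8  4  2  0]
 [ 0  0  0  3  0  0  0  0  0  0  0  3  0  0  0  0  0  4  2  0]
 [ 0  0  0  1  0  0  0  0  0  0  0  2  0  0  0  0  0  0  1  0]
 [ 0  0  0  3  0  0  0  0  0  0  0  0  0  0  0  0  0  1  1  0]
 [ 0  0  0  3  0  0  0  0  0  0  0  0  0  0  0  0  0  0  1  0]
 [ 0  0  0  2  0  0  0  0  0  0  0  0  0  0  0  0  0  0  1  0]
 [ 0  0  0  2  0  0  0  0  0  0  0  0  0  0  0  0  0  0  2  0]
 [ 0  0  0  3  0  0  0  0  0  0  0  0  0  0  0  1  0  1  1  0]]
```

Run:
```python
from h import *
d=np.array([np.cos(np.radians(81)),np.sin(np.radians(81))]);l=np.array([-d[1],d[0]])
for n in ['top','scene']:
    q=np.load(f'pics/{n}0.npz');W=q['W']; 
    R=W.reshape(-1,3); R=R[~np.isnan(R[:,0])]
    a=R[:,:2]@d; b=R[:,:2]@l; z=R[:,2]
    for nm,lo,hi in [('bay',-.503,-.448),('twin',-.428,-.37)]:
        m=(z>.0145)&(z<.022)&(a>.235)&(a<.27)&(b>lo)&(b<hi)
        print(n,nm,m.sum(),np.percentile(a[m],[2,10,50,90,98]).round(4))
    # driver: points .006<z<.03 x>.53,
    m=(R[:,2]>.006)&(R[:,2]<.035)&(R[:,0]>.535)&(R[:,0]<.65)&(R[:,1]>-.05)&(R[:,1]<.17)
    P=R[m]; 
    for lo in np.arange(-.05,.17,.02):
        k=(P[:,1]>lo)&(P[:,1]<lo+.02)
        if k.any(): print('  y',lo.round(2),k.sum(),'x',P[k,0].min().round(3),P[k,0].max().round(3),'z',P[k,2].max().round(3))
    hsv=cv2.cvtColor(q['rgb'],cv2.COLOR_RGB2HSV)
    # bin rim fit
    m=(z>.0465)&(z<.0515)&(abs(R[:,0]-.497)<.08)&(abs(R[:,1]-.073)<.11)
    P=R[m][:,:2].astype(np.float32)*1000
    r=cv2.minAreaRect(P);print('rim',len(P),np.round(r[0],1),np.round(r[1],1),round(r[2],2)); print(np.round(cv2.boxPoints(r),1).tolist())
```

```text
top bay 93 [0.2487 0.2492 0.253  0.2571 0.2583]
top twin 115 [0.2493 0.2501 0.2544 0.2589 0.2598]
  y -0.05 44 x 0.572 0.609 z 0.035
  y -0.03 46 x 0.6 0.622 z 0.029
  y -0.01 93 x 0.599 0.626 z 0.031
  y 0.01 93 x 0.6 0.637 z 0.029
  y 0.03 85 x 0.601 0.629 z 0.028
  y 0.05 70 x 0.606 0.627 z 0.028
  y 0.07 25 x 0.609 0.625 z 0.024
  y 0.09 27 x 0.535 0.623 z 0.035
  y 0.11 41 x 0.537 0.625 z 0.035
  y 0.13 36 x 0.535 0.626 z 0.034
  y 0.15 28 x 0.537 0.629 z 0.027
rim 337 [497.6  73.1] [161.   59.2] 70.79
[[443.20001220703125, 6.800000190734863], [499.1000061035156, -12.600000381469727], [552.0, 139.39999389648438], [496.1000061035156, 158.89999389648438]]
scene bay 35 [0.2473 0.2483 0.2518 0.2569 0.2609]
scene twin 146 [0.2472 0.2482 0.2541 0.2603 0.2609]
  y -0.05 52 x 0.569 0.573 z 0.034
  y -0.03 78 x 0.594 0.618 z 0.027
  y -0.01 98 x 0.595 0.619 z 0.027
  y 0.01 101 x 0.596 0.619 z 0.028
  y 0.03 73 x 0.598 0.62 z 0.027
  y 0.05 70 x 0.603 0.622 z 0.025
  y 0.07 17 x 0.608 0.618 z 0.022
  y 0.09 19 x 0.613 0.619 z 0.017
  y 0.11 37 x 0.535 0.621 z 0.035
  y 0.13 60 x 0.535 0.623 z 0.034
  y 0.15 32 x 0.536 0.626 z 0.033
rim 272 [485.7  50.7] [210.2  63.3] 68.9
[[418.3999938964844, -36.0], [477.3999938964844, -58.70000076293945], [553.0999755859375, 137.3000030517578], [494.0, 160.10000610351562]]
```

```bash
cat >> h.py <<'E'
from scipy.spatial.transform import Rotation as Rt
def tool(s=None):
    s=s or ctrl.read_state(); q=np.array(s['orientation']);return np.array(s['tcp_pos']),Rt.from_quat(q[[1,2,3,0]]).as_matrix()
def to(p,phi=None):
    """shift in tool axes to reach world p, and turn so that tool x has yaw phi (deg)"""
    t,R=tool(); ph=np.degrees(np.arctan2(R[1,0],R[0,0]))
    sh=R.T@(np.array(p)-t)
    tr=0 if phi is None else -((phi-ph+180)%360-180)/10
    print('shift',sh.round(4),'turn',round(tr,3),'yaw',ph.round(2),'tcp',t.round(4))
def st():
    s=ctrl.read_state();print('t',round(s['time'],2),'tcp',np.round(s['tcp_pos'],4),'F',np.round(s['wrist_force'],1),'M',np.round(s['moment'],2),'w',round(s['grip_width'],4),'q',np.round(s['qpos'],2))
BAYTH=np.radians(81.0);D=np.array([np.cos(BAYTH),np.sin(BAYTH)]);L=np.array([-D[1],D[0]])
E
python3 -c "
from h import *
to([.509,.111,.10],71)"
```

```text
shift [-0.4288 -0.3781  0.1308] turn 8.666 yaw 157.66 tcp [0.2562 0.6239 0.2302]
```

play_rows --pt "-0.036 -0.0315 0 0.75" --pt "-0.072 -0.063 0 1.5" --pt "-0.107 -0.0945 0 2.25" --pt "-0.143 -0.126 0 3.0" --pt "-0.179 -0.1575 0 3.75" --pt "-0.214 -0.189 0 4.5" --pt "-0.25 -0.2205 0 5.25" --pt "-0.286 -0.252 0 6.0" --pt "-0.322 -0.2835 0.0 6.75" --pt "-0.357 -0.315 0.04 7.5" --pt "-0.393 -0.3465 0.08 8.2" --pt "-0.429 -0.378 0.12 8.67" --jaw 0.0854

```text
time: 1.65
tcp_pos: [0.5101, 0.1103, 0.1103]
orientation: [0.0, 0.815, 0.579, 0.0]
wrist_force: [0.9, 0.7, 0.8]
grip_width: 0.0855
```

play_rows --pt "0 0 0 0" --pt "0 0 0 0"

```text
time: 1.9
tcp_pos: [0.5097, 0.1118, 0.1114]
orientation: [-0.0, 0.814, 0.58, 0.0]
wrist_force: [-0.3, 0.5, -0.1]
grip_width: 0.0856
```

Run:
```python
from h import *
st(); to([.509,.111,.0135],71)
f=grab('wrist','w1');np.savez('pics/w1.npz',W=pts(f),rgb=f['frame'])
f=grab('top','t1');np.savez('pics/t1.npz',W=pts(f),rgb=f['frame'])
```

```text
t 1.9 tcp [0.5097 0.1118 0.1114] F [-0.3  0.5 -0.1] M [-0.02 -0.01 -0.02] w 0.0856 q [0.02 0.08 2.04 0.   1.01 0.35]
shift [-0.001  -0.0004  0.0979] turn -0.005 yaw 70.95 tcp [0.5097 0.1118 0.1114]
```

View pics/w1.png

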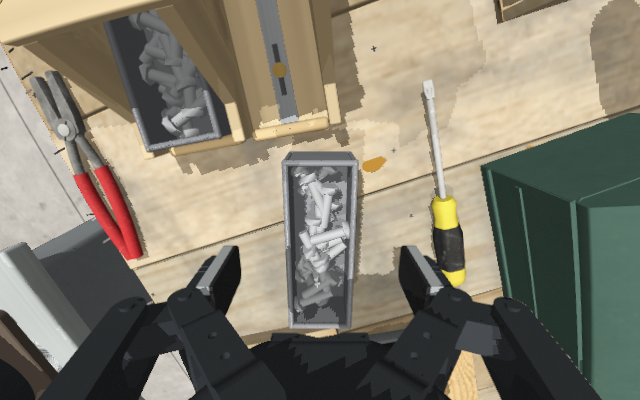

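```bash
cat > bm.py <<'E'
from h import *
import sys
def bayfit(W):
    R=W.reshape(-1,3); R=R[~np.isnan(R[:,0])]
    a=R[:,:2]@D; b=R[:,:2]@L; z=R[:,2]
    m=(z>.037)&(z<.0435)&(a>.235)&(a<.275)
    for lo,hi in [(-.53,-.49),(-.455,-.42)]:
        k=m&(b>lo)&(b<hi)
        if k.sum()>5: print(' wall',k.sum(),'a',np.percentile(a[k],[1,5]).round(4),'b',np.percentile(b[k],[2,50,98]).round(4))
    m=(z>.0145)&(z<.022)&(a>.235)&(a<.275)&(b>-.500)&(b<-.448)
    if m.sum()>5: print(' sill',m.sum(),np.percentile(a[m],[2,10,50,90,98]).round(4),np.median(z[m]).round(4))
if __name__=='__main__':
    for n in sys.argv[1:]:
        W=np.load(f'pics/{n}.npz')['W'];print(n);bayfit(W)
        R=W.reshape(-1,3); R=R[~np.isnan(R[:,0])];z=R[:,2]
        m=(z>.045)&(z<.0515)&(abs(R[:,0]-.497)<.08)&(abs(R[:,1]-.073)<.11)
        P=R[m][:,:2].astype(np.float32)*1000
        r=cv2.minAreaRect(P);print('rim',len(P),np.round(r[0],1),np.round(r[1],1),round(r[2],2))
E
python3 bm.py top0 scene0 w1 t1
```

```text
top0
 wall 36 a [0.2529 0.2539] b [-0.5147 -0.5102 -0.5063]
 wall 38 a [0.2535 0.2539] b [-0.4396 -0.4349 -0.4253]
 sill 87 [0.2488 0.2492 0.253  0.257  0.2581] 0.0183
rim 394 [497.6  73.2] [161.2  59.2] 70.79
scene0
 wall 31 a [0.2508 0.2518] b [-0.5115 -0.5073 -0.5029]
 wall 33 a [0.2521 0.2525] b [-0.4363 -0.4319 -0.4212]
 sill 34 [0.2472 0.2482 0.2515 0.2565 0.2577] 0.017
rim 381 [486.   50.8] [210.5  64.1] 68.98
w1
 wall 403 a [0.2513 0.2524] b [-0.5125 -0.508  -0.5038]
 wall 448 a [0.2517 0.2529] b [-0.4375 -0.4328 -0.4245]
 sill 747 [0.2469 0.2478 0.2519 0.2558 0.2565] 0.0175
rim 2767 [495.2  71.7] [161.9  59.7] 70.77
t1
rim 126 [479.9  21.6] [52.1 59.6] 71.74
```

play_rows --pt "0 0 0.02 0" --pt "0 0 0.045 0" --pt "0 0 0.07 0" --pt "0 0 0.088 0" --pt "0 0 0.097 0" --pt "0 0 0.097 0"

```text
time: 2.75
tcp_pos: [0.5096, 0.112, 0.0143]
orientation: [-0.0, 0.814, 0.581, -0.0]
wrist_force: [-0.4, 0.2, -0.4]
grip_width: 0.0855
```

play_rows --pt "0 0 0 0" --pt "0 0 0 0" --pt "0 0 0 0" --pt "0 0 0 0" --pt "0 0 0 0" --pt "0 0 0 0" --pt "0 0 0 0" --jaw 0.04 --force 25

```text
time: 3.62
tcp_pos: [0.5101, 0.1118, 0.0154]
orientation: [0.0, 0.814, 0.58, 0.0]
wrist_force: [-2.3, 0.9, 6.5]
grip_width: 0.0575
```

play_rows --pt "0 0 -0.003 0" --pt "0 0 -0.006 0" --pt "0 0 -0.01 0" --pt "0 0 -0.014 0" --pt "0 0 -0.018 0" --pt "0 0 -0.022 0" --pt "0 0 -0.022 0"

```text
time: 4.5
tcp_pos: [0.5101, 0.1117, 0.0369]
orientation: [0.0, 0.814, 0.58, 0.0]
wrist_force: [-0.0, 0.4, -8.0]
grip_width: 0.0579
```

Run:
```python
from h import *
st(); to([.509,.111,.0135],81)
f=grab('wrist','w2');np.savez('pics/w2.npz',W=pts(f),rgb=f['frame'])
f=grab('scene','s2');np.savez('pics/s2.npz',W=pts(f),rgb=f['frame'])
im=cv2.resize(f['frame'][90:270,170:390,::-1],None,fx=3.3,fy=3.3,interpolation=cv2.INTER_CUBIC);cv2.imwrite('pics/s2z.png',im)
```

```text
t 4.5 tcp [0.5101 0.1117 0.0369] F [-0.   0.4 -8. ] M [ 0.31 -0.12 -0.06] w 0.0579 q [ 0.02  0.21  2.07 -0.    0.86  0.35]
shift [-0.001  -0.0008  0.0234] turn -1.003 yaw 70.97 tcp [0.5101 0.1117 0.0369]
```

View pics/w2.png

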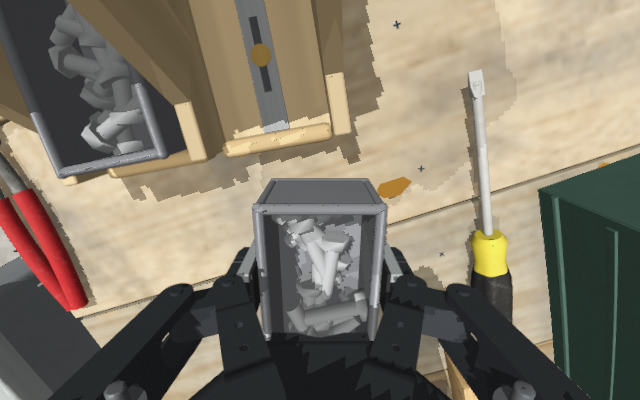

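View pics/s2z.png

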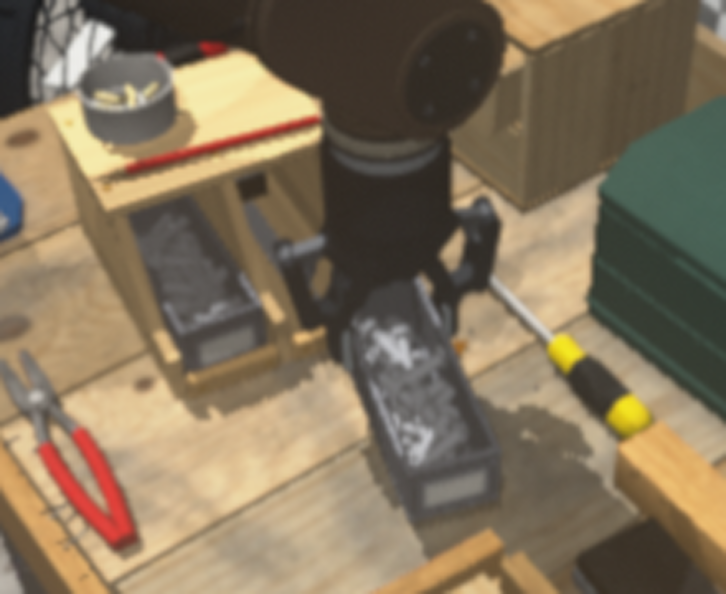

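```bash
cat > pitch.py <<'E'
from h import *
import sys
# rim height vs along-bin. args: name, yawdeg, cx,cy (approx tool point)
n=sys.argv[1];y=np.radians(float(sys.argv[2]));c=np.array([float(sys.argv[3]),float(sys.argv[4])])
W=np.load(f'pics/{n}.npz')['W'];R=W.reshape(-1,3);R=R[~np.isnan(R[:,0])]
d=np.array([np.cos(y),np.sin(y)]);l=np.array([-d[1],d[0]])
s=(R[:,:2]-c)@d;t=(R[:,:2]-c)@l;z=R[:,2]
for sgn in (1,-1):
    # side rims at |t| ~ 27
    out=[]
    for lo in np.arange(-.15,.07,.01):
        m=(s>lo)&(s<lo+.01)&(abs(t*sgn-.0275)<.004)&(z<.11)
        if m.sum()>3: out.append((round(lo+.005,3),round(np.percentile(z[m],90),4)))
    print(sgn,out)
m=(abs(t)<.02)&(z>.03)&(z<.1)&(s<.08)&(s>-.16)
print('s range',np.percentile(s[m],[0,1,50,99,100]).round(4))
E
python3 pitch.py w2 71 .5101 .1117;python3 pitch.py s2 71 .5101 .1117
```

```text
1 [(np.float64(-0.075), np.float64(0.0259)), (np.float64(-0.065), np.float64(0.0321)), (np.float64(-0.055), np.float64(0.0423)), (np.float64(-0.045), np.float64(0.0516)), (np.float64(-0.035), np.float64(0.0693)), (np.float64(-0.025), np.float64(0.0694)), (np.float64(-0.015), np.float64(0.0697)), (np.float64(-0.005), np.float64(0.0766)), (np.float64(0.005), np.float64(0.0784)), (np.float64(0.015), np.float64(0.1084)), (np.float64(0.025), np.float64(0.0698)), (np.float64(0.035), np.float64(0.0697)), (np.float64(0.045), np.float64(0.0007)), (np.float64(0.055), np.float64(0.0186)), (np.float64(0.065), np.float64(0.0174))]
-1 [(np.float64(-0.065), np.float64(0.0359)), (np.float64(-0.055), np.float64(0.0467)), (np.float64(-0.045), np.float64(0.0559)), (np.float64(-0.035), np.float64(0.0697)), (np.float64(-0.025), np.float64(0.0696)), (np.float64(-0.015), np.float64(0.0697)), (np.float64(-0.005), np.float64(0.078)), (np.float64(0.005), np.float64(0.0793)), (np.float64(0.015), np.float64(0.108)), (np.float64(0.025), np.float64(0.07)), (np.float64(0.035), np.float64(0.0696)), (np.float64(0.04
[... 1057 characters left out ...]
15), np.float64(0.0691)), (np.float64(-0.105), np.float64(0.0688)), (np.float64(-0.095), np.float64(0.069)), (np.float64(-0.085), np.float64(0.0688)), (np.float64(-0.075), np.float64(0.0688)), (np.float64(-0.065), np.float64(0.0697)), (np.float64(-0.055), np.float64(0.0704)), (np.float64(-0.045), np.float64(0.0693)), (np.float64(-0.035), np.float64(0.0683)), (np.float64(-0.025), np.float64(0.0694)), (np.float64(-0.015), np.float64(0.1053)), (np.float64(-0.005), np.float64(0.0807)), (np.float64(0.005), np.float64(0.0782)), (np.float64(0.015), np.float64(0.0719)), (np.float64(0.025), np.float64(0.0684)), (np.float64(0.035), np.float64(0.0679))]
s range [-0.1589 -0.1234 -0.0588  0.0358  0.0378]
```

Run:
```python
from h import *
for n in ['w1','w2']:
    W=np.load(f'pics/{n}.npz')['W'];R=W.reshape(-1,3);R=R[~np.isnan(R[:,0])]
    a=R[:,:2]@D;b=R[:,:2]@L;z=R[:,2]
    # wall tops inner edges, along a (0.25-0.28), and mouth edge by depth; strap grey centre
    for lo,hi in [(-.53,-.49),(-.455,-.42)]:
        q=[]
        for s in np.arange(.254,.272,.003):
            k=(z>.0375)&(z<.043)&(a>s)&(a<s+.003)&(b>lo)&(b<hi)
            if k.sum()>4:q.append((s,np.median(b[k]),b[k].min(),b[k].max()))
        q=np.array(q);print(n,q.round(4).tolist(),np.degrees(np.polyfit(q[:,0],q[:,1],1)[0]))
    # sill outer edge line
    q=[]
    for s in np.arange(-.503,-.448,.006):
        k=(z>.0145)&(z<.021)&(a>.24)&(a<.262)&(b>s)&(b<s+.006)
        if k.sum()>4:q.append((s,a[k].min(),a[k].max()))
    q=np.array(q);print(q.round(4).tolist(),np.degrees(np.polyfit(q[:,0],q[:,1],1)[0]),np.degrees(np.polyfit(q[:,0],q[:,2],1)[0]))
to([.5004,.1516,.040],81.0)
```

```text
w1 [[0.254, -0.5082, -0.5123, -0.5036], [0.257, -0.5079, -0.5126, -0.5036], [0.26, -0.5082, -0.5125, -0.5039], [0.263, -0.5079, -0.5127, -0.5036], [0.266, -0.5084, -0.5127, -0.5037], [0.269, -0.5081, -0.5125, -0.5038], [0.272, -0.5078, -0.5122, -0.5036]] 0.3707424359791961
w1 [[0.254, -0.4334, -0.4374, -0.4289], [0.257, -0.4326, -0.4372, -0.4236], [0.26, -0.4326, -0.4377, -0.4246], [0.263, -0.4327, -0.4373, -0.4244], [0.266, -0.4326, -0.4373, -0.4244], [0.269, -0.4328, -0.4375, -0.4244], [0.272, -0.4331, -0.4382, -0.4242]] 0.35231637827673806
[[-0.503, 0.2466, 0.2566], [-0.497, 0.2468, 0.2567], [-0.491, 0.2466, 0.2567], [-0.485, 0.2468, 0.2566], [-0.479, 0.2466, 0.2565], [-0.473, 0.2468, 0.2567], [-0.467, 0.247, 0.2568], [-0.461, 0.2468, 0.2567], [-0.455, 0.2467, 0.2568], [-0.449, 0.247, 0.2566]] 0.26092229023588653 0.0728050041932435
w2 [[0.254, -0.508, -0.5125, -0.5036], [0.257, -0.508, -0.5126, -0.5036], [0.26, -0.5081, -0.5126, -0.5036], [0.263, -0.508, -0.5126, -0.5036], [0.266, -0.5081, -0.5125, -0.5037], [0.269, -0.508, -0.5126, -0.5036], [0.272, -0.508, -0.5126, -0.5036]] 0.07487859961984797
w2 [[0.254, -0.434, -0.438, -0.4284], [0.257, -0.4321, -0.4379, -0.4228], [0.26, -0.4323, -0.4381, -0.4237], [0.263, -0.4327, -0.4378, -0.4239], [0.266, -0.4321, -0.4379, -0.4239], [0.269, -0.4322, -0.4377, -0.4235], [0.272, -0.4328, -0.438, -0.4236]] 2.301643410754233
[[-0.503, 0.2467, 0.2567], [-0.497, 0.2468, 0.2567], [-0.491, 0.2466, 0.2566], [-0.485, 0.2466, 0.2567], [-0.479, 0.2468, 0.2567], [-0.473, 0.2466, 0.2567], [-0.467, 0.2466, 0.2566], [-0.461, 0.2468, 0.2568], [-0.455, 0.2468, 0.2568], [-0.449, 0.2468, 0.2568]] 0.10089632970242586 0.1598249879934251
shift [ 0.0347 -0.0217 -0.0036] turn -1.003 yaw 70.97 tcp [0.5096 0.1117 0.0364]
```

play_rows --pt "0 -0.003 -0.002 -0.2" --pt "-0.001 -0.006 -0.004 -0.4" --pt "-0.0015 -0.009 -0.004 -0.6" --pt "-0.002 -0.012 -0.004 -0.8" --pt "-0.0026 -0.0149 -0.004 -1.0" --pt "-0.0026 -0.0149 -0.004 -1.0" --pt "0.007 -0.0167 -0.004 -1.0" --pt "0.017 -0.0185 -0.004 -1.0" --pt "0.026 -0.02 -0.004 -1.0" --pt "0.0347 -0.0217 -0.004 -1.0" --pt "0.0347 -0.0217 -0.004 -1.0"

```text
time: 5.98
tcp_pos: [0.5005, 0.1524, 0.0403]
orientation: [0.0, 0.76, 0.65, 0.0]
wrist_force: [1.0, -0.0, -7.7]
grip_width: 0.0574
```

```bash
python3 - <<'E'
from h import *
st(); to([.5006,.1516,.0135],81)
f=grab('wrist','w3');np.savez('pics/w3.npz',W=pts(f),rgb=f['frame'])
f=grab('scene','s3');np.savez('pics/s3.npz',W=pts(f),rgb=f['frame'])
im=cv2.resize(f['frame'][90:270,170:390,::-1],None,fx=3.3,fy=3.3,interpolation=cv2.INTER_CUBIC);cv2.imwrite('pics/s3z.png',im)
E
python3 pitch.py s3 81 .5006 .1516
```

```text
t 5.97 tcp [0.5005 0.1524 0.0403] F [ 1.  -0.  -7.7] M [ 0.33 -0.06 -0.01] w 0.0574 q [ 0.1   0.2   2.07 -0.    0.87  0.26]
shift [-0.0007  0.0002  0.0268] turn 0.004 yaw 81.04 tcp [0.5005 0.1524 0.0403]
1 [(np.float64(-0.145), np.float64(0.0025)), (np.float64(-0.135), np.float64(0.0024)), (np.float64(-0.125), np.float64(0.0684)), (np.float64(-0.115), np.float64(0.0709)), (np.float64(-0.105), np.float64(0.0706)), (np.float64(-0.095), np.float64(0.0716)), (np.float64(-0.085), np.float64(0.071)), (np.float64(-0.075), np.float64(0.0709)), (np.float64(-0.065), np.float64(0.0715)), (np.float64(-0.055), np.float64(0.0719)), (np.float64(-0.045), np.float64(0.0727)), (np.float64(-0.035), np.float64(0.072)), (np.float64(-0.025), np.float64(0.0724)), (np.float64(-0.015), np.float64(0.1008)), (np.float64(-0.005), np.float64(0.0741)), (np.float64(0.005), np.float64(0.0255)), (np.float64(0.015), np.float64(0.0116)), (np.float64(0.025), np.float64(0.0165))]
-1 [(np.float64(-0.145), np.float64(0.0007)), (np.float64(-0.135), np.float64(0.0015)), (np.float64(-0.125), np.float64(0.0624)), (np.float64(-0.115), np.float64(0.0724)), (np.float64(-0.105), np.float64(0.0716)), (np.float64(-0.095), np.float64(0.0717)), (np.float64(-0.085), np.float64(0.0718)), (np.float64(-0.075), np.float64(0.0722)), (np.float64(-0.065), np.float64(0.0716)), (np.float64(-0.055), np.float64(0.0715)), (np.float64(-0.045), np.float64(0.0727)), (np.float64(-0.035), np.float64(0.0731)), (np.float64(-0.025), np.float64(0.0734)), (np.float64(-0.015), np.float64(0.1019)), (np.float64(-0.005), np.float64(0.0869)), (np.float64(0.005), np.float64(0.0876)), (np.float64(0.015), np.float64(0.0728)), (np.float64(0.025), np.float64(0.0727)), (np.float64(0.035), np.float64(0.0704))]
s range [-0.1241 -0.1227 -0.0619  0.0365  0.0379]
```

View pics/w3.png

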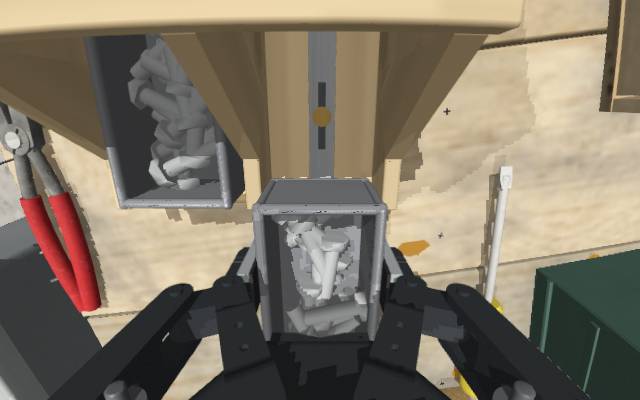

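play_rows --pt "0 0 0.001 0" --pt "0 0 0.002 0" --pt "0 0 0.003 0" --pt "0 0 0.004 0" --pt "0 0 0.005 0" --pt "0 0 0.005 0" --jaw 0.04 --force 20

```text
time: 6.82
tcp_pos: [0.5003, 0.1516, 0.0352]
orientation: [-0.0, 0.761, 0.649, -0.0]
wrist_force: [0.1, -0.2, -6.9]
grip_width: 0.0579
```

play_rows --pt "0 0 0.001 0" --pt "0 0 0.002 0" --pt "0 0 0.002 0"

```text
time: 7.2
tcp_pos: [0.5005, 0.1516, 0.0333]
orientation: [0.0, 0.761, 0.649, 0.0]
wrist_force: [-0.1, -0.5, -7.9]
grip_width: 0.0575
```

```bash
cat > look.py <<'E'
from h import *
import sys
n=sys.argv[1]
st()
f=grab('scene',n);np.savez(f'pics/{n}.npz',W=pts(f),rgb=f['frame'])
im=cv2.resize(f['frame'][90:270,170:390,::-1],None,fx=3.3,fy=3.3,interpolation=cv2.INTER_CUBIC);cv2.imwrite(f'pics/{n}z.png',im)
R=pts(f).reshape(-1,3);R=R[~np.isnan(R[:,0])]
s=R[:,:2]@D-.2615;t=R[:,:2]@L+.4708-.003;z=R[:,2]   # scene is ~3mm off in b vs wrist
out=[]
for lo in np.arange(-.18,.09,.015):
    m=(s>lo)&(s<lo+.015)&(abs(abs(t)-.0275)<.004)&(z>.03)&(z<.085)
    if m.sum()>3: out.append((float(round(lo+.0075,4)),float(round(np.percentile(z[m],80),4))))
print('rim (bay x, z):',out)
m=(abs(t)<.02)&(z>.03)&(z<.09)&(s>-.2)&(s<-0.02)
print('tail s', np.percentile(s[m],[0,1]).round(4) if m.any() else '')
E
python3 look.py s4
```

```text
t 7.2 tcp [0.5005 0.1516 0.0333] F [-0.1 -0.5 -7.9] M [ 0.29 -0.05  0.  ] w 0.0575 q [0.1  0.21 2.07 0.   0.86 0.26]
rim (bay x, z): [(-0.1575, 0.0617), (-0.1425, 0.0644), (-0.1275, 0.0639), (-0.1125, 0.064), (-0.0975, 0.0638), (-0.0825, 0.0645), (-0.0675, 0.0642), (-0.0525, 0.0646), (-0.0375, 0.0686), (-0.0225, 0.066), (-0.0075, 0.0642), (0.0075, 0.0506)]
tail s [-0.1575 -0.1565]
```

play_rows --pt "0 0 0.0005 0" --pt "0 0 0.001 0" --pt "0 0 0.001 0"

```text
time: 7.62
tcp_pos: [0.5005, 0.1516, 0.0332]
orientation: [-0.0, 0.761, 0.649, -0.0]
wrist_force: [-4.2, -1.4, 3.0]
grip_width: 0.0577
```

play_rows --pt "0 0 0.0005 0" --pt "0 0 0.001 0" --pt "0 0 0.001 0"

```text
time: 8.0
tcp_pos: [0.5005, 0.1509, 0.0327]
orientation: [0.0, 0.76, 0.65, -0.001]
wrist_force: [-7.0, -3.5, 7.2]
grip_width: 0.0578
```

```bash
python3 look.py s5
```

```text
t 8.0 tcp [0.5005 0.1509 0.0327] F [-7.  -3.5  7.2] M [-0.29  1.02  0.08] w 0.0578 q [ 0.1   0.22  2.07 -0.    0.86  0.26]
rim (bay x, z): [(-0.1575, 0.0602), (-0.1425, 0.062), (-0.1275, 0.0613), (-0.1125, 0.062), (-0.0975, 0.0621), (-0.0825, 0.0625), (-0.0675, 0.0633), (-0.0525, 0.0643), (-0.0375, 0.0673), (-0.0225, 0.0657), (-0.0075, 0.0643), (0.0075, 0.056)]
tail s [-0.1581 -0.1571]
```

play_rows --pt "0 0 0.0003 0" --pt "0 0 0.0006 0" --pt "0 0 0.0006 0"

```text
time: 8.43
tcp_pos: [0.5005, 0.1506, 0.0325]
orientation: [0.0, 0.76, 0.65, -0.001]
wrist_force: [-8.7, -6.5, 10.2]
grip_width: 0.0576
```

```bash
python3 look.py s6
```

```text
t 8.43 tcp [0.5005 0.1506 0.0325] F [-8.7 -6.5 10.2] M [-0.45  1.25  0.05] w 0.0576 q [ 0.1   0.22  2.07 -0.    0.86  0.26]
rim (bay x, z): [(-0.1575, 0.0597), (-0.1425, 0.0609), (-0.1275, 0.0609), (-0.1125, 0.0611), (-0.0975, 0.0612), (-0.0825, 0.0621), (-0.0675, 0.0633), (-0.0525, 0.0646), (-0.0375, 0.0666), (-0.0225, 0.0657), (-0.0075, 0.0638), (0.0075, 0.0519)]
tail s [-0.1576 -0.1572]
```

View pics/s6z.png

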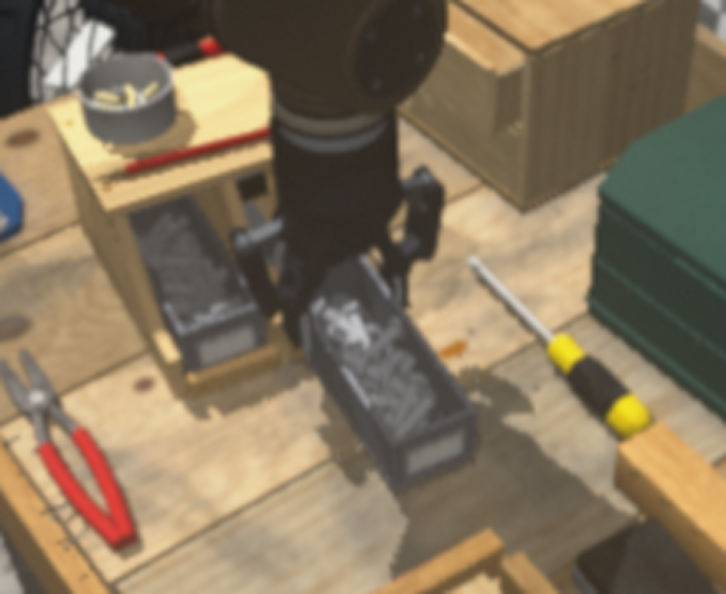

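play_rows --pt "0 0 -0.0005 0" --pt "0 0 -0.001 0" --pt "0 0 -0.0015 0" --pt "0 0 -0.0015 0"

```text
time: 8.98
tcp_pos: [0.5005, 0.1507, 0.0326]
orientation: [0.001, 0.76, 0.649, -0.001]
wrist_force: [-3.9, -4.0, 1.4]
grip_width: 0.0576
```

play_rows --pt "0 0 0 0" --pt "0 0 0 0" --jaw 0.057

```text
time: 9.22
tcp_pos: [0.5005, 0.1507, 0.0326]
orientation: [0.001, 0.76, 0.649, -0.001]
wrist_force: [-3.7, -3.3, 0.9]
grip_width: 0.0575
```

```bash
python3 look.py s7
```

```text
t 9.22 tcp [0.5005 0.1507 0.0326] F [-3.7 -3.3  0.9] M [-0.4   0.53  0.03] w 0.0575 q [ 0.1   0.22  2.07 -0.    0.86  0.26]
rim (bay x, z): [(-0.1575, 0.06), (-0.1425, 0.0608), (-0.1275, 0.0612), (-0.1125, 0.062), (-0.0975, 0.0619), (-0.0825, 0.0629), (-0.0675, 0.0631), (-0.0525, 0.0639), (-0.0375, 0.0691), (-0.0225, 0.0662), (-0.0075, 0.063), (0.0075, 0.0472)]
tail s [-0.1581 -0.1574]
```

play_rows --pt "0 0 0 0" --pt "0 0 0 0" --jaw 0.058

```text
time: 9.52
tcp_pos: [0.501, 0.1514, 0.0326]
orientation: [0.001, 0.76, 0.649, 0.0]
wrist_force: [-1.1, -1.2, 1.0]
grip_width: 0.0579
```

```bash
python3 look.py s8
```

```text
t 9.53 tcp [0.501  0.1514 0.0326] F [-1.1 -1.2  1. ] M [-0.21  0.23  0.06] w 0.0579 q [ 0.1   0.22  2.07 -0.    0.85  0.26]
rim (bay x, z): [(-0.1575, 0.0477), (-0.1425, 0.049), (-0.1275, 0.0508), (-0.1125, 0.0521), (-0.0975, 0.0546), (-0.0825, 0.0561), (-0.0675, 0.0587), (-0.0525, 0.0612), (-0.0375, 0.0669), (-0.0225, 0.0652), (-0.0075, 0.0633), (0.0075, 0.0455)]
tail s [-0.1597 -0.1584]
```

play_rows --pt "0 0 0 0" --pt "0 0 0 0" --pt "0 0 0 0" --pt "0 0 0 0" --pt "0 0 -0.02 0" --pt "0 0 -0.05 0" --pt "0 0 -0.08 0" --pt "0 0 -0.1 0" --pt "0 0 -0.1 0" --jaw 0.0854

```text
time: 10.7
tcp_pos: [0.5018, 0.1518, 0.1341]
orientation: [0.001, 0.761, 0.649, 0.002]
wrist_force: [0.3, -0.2, -0.5]
grip_width: 0.0855
```

```bash
python3 look.py s9
python3 - <<'E'
from h import *
f=grab('wrist','w9');W=pts(f);np.savez('pics/w9.npz',W=W,rgb=f['frame'])
f=grab('top','t9');np.savez('pics/t9.npz',W=pts(f),rgb=f['frame'])
R=W.reshape(-1,3);R=R[~np.isnan(R[:,0])]
a=R[:,:2]@D-.2615;b=R[:,:2]@L+.4708;z=R[:,2]
for lo in np.arange(-.17,.03,.015):
    m=(a>lo)&(a<lo+.015)&(z>.035)&(z<.08)&(abs(b)<.034)
    if m.sum()>10: print(round(lo,3),b[m].min().round(4),b[m].max().round(4),np.percentile(z[m],95).round(4))
E
```

```text
t 10.7 tcp [0.5018 0.1518 0.1341] F [ 0.3 -0.2 -0.5] M [-0.04  0.   -0.01] w 0.0855 q [0.1  0.06 2.03 0.   1.05 0.26]
rim (bay x, z): [(-0.1575, 0.0476), (-0.1425, 0.0487), (-0.1275, 0.051), (-0.1125, 0.0518), (-0.0975, 0.0539), (-0.0825, 0.0566), (-0.0675, 0.058), (-0.0525, 0.061), (-0.0375, 0.0623), (-0.0225, 0.0637), (-0.0075, 0.0652), (0.0075, 0.0453), (0.0225, 0.0502)]
tail s [-0.1597 -0.1582]
-0.17 -0.028 0.0303 0.0485
-0.155 -0.0288 0.0306 0.0494
-0.14 -0.0289 0.0303 0.0513
-0.125 -0.0287 0.0305 0.0537
-0.11 -0.0285 0.0306 0.0554
-0.095 -0.0287 0.0304 0.0574
-0.08 -0.0289 0.0304 0.0591
-0.065 -0.0286 0.0303 0.0613
-0.05 -0.0286 0.0303 0.0634
-0.035 -0.0286 0.0303 0.0651
-0.02 -0.0337 0.0335 0.0673
-0.005 -0.034 0.0339 0.0682
0.01 -0.034 0.0339 0.0472
0.025 -0.034 0.034 0.0662
```

View pics/s9z.png

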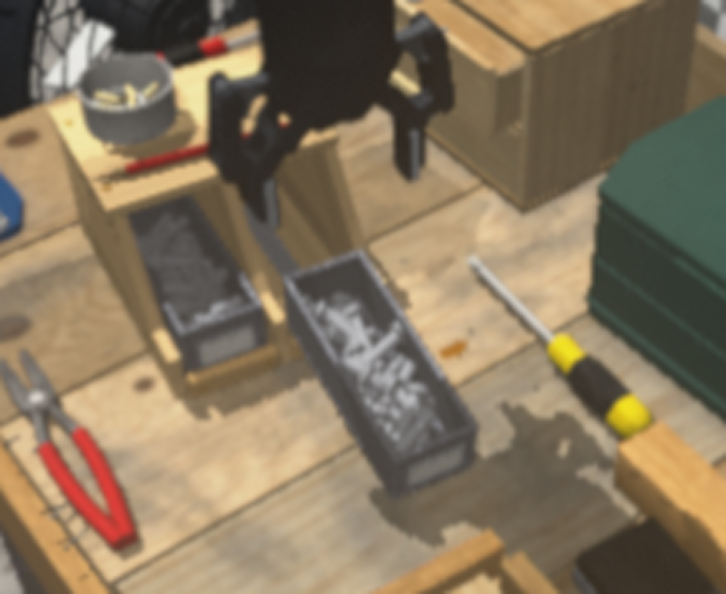

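View pics/w9.png

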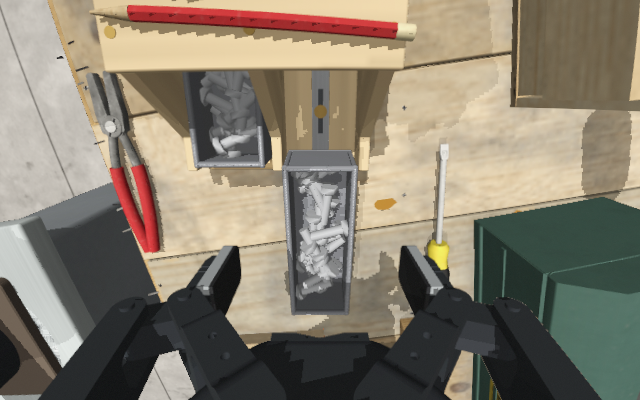

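Run:
```python
from h import *
W=np.load('pics/top0.npz')['W'];R=W.reshape(-1,3);R=R[~np.isnan(R[:,0])]
a=R[:,:2]@D-.2615;b=R[:,:2]@L+.4708;z=R[:,2]
m=(z>.122)&(z<.3)&(a>0)&(a<.25)&(b>-.06)&(b<.16)
print(m.sum(),z[m].max(),'a',a[m].min(),a[m].max(),'b',b[m].min(),b[m].max())
to([.4749,-.0058,.134],81)
```

```text
703 0.15049835590571603 a 0.0773337617553877 0.18205188411920342 b -0.049518243818801544 0.10834926929693955
shift [-0.1592  0.0003 -0.003 ] turn -0.004 yaw 80.96 tcp [0.4996 0.1515 0.1309]
```

play_rows --pt "-0.03 0 0 0" --pt "-0.06 0 0 0" --pt "-0.09 0 0 0" --pt "-0.12 0 0 0" --pt "-0.145 0 0 0" --pt "-0.16 0 0.01 0" --pt "-0.16 0 0.04 0" --pt "-0.16 0 0.07 0" --pt "-0.16 0 0.09 0" --pt "-0.16 0 0.1 0" --pt "-0.16 0 0.1 0" --jaw 0.03

```text
time: 12.22
tcp_pos: [0.4744, -0.0061, 0.031]
orientation: [-0.001, 0.761, 0.649, -0.001]
wrist_force: [-0.7, 0.4, -0.0]
grip_width: 0.03
```

```bash
python3 look.py s10
python3 - <<'E'
from h import *
to([.4749,-.0058,.03],81)
f=grab('wrist','w10')
E
```

```text
t 12.22 tcp [ 0.4744 -0.0061  0.031 ] F [-0.7  0.4 -0. ] M [ 0.01 -0.01  0.02] w 0.03 q [-0.23  0.12  2.19  0.    0.84 -0.07]
rim (bay x, z): [(-0.1575, 0.0413), (-0.1125, 0.0533), (-0.0975, 0.055), (-0.0825, 0.0558), (-0.0675, 0.0586), (-0.0525, 0.0605), (-0.0375, 0.0618), (-0.0225, 0.0639), (-0.0075, 0.0646), (0.0075, 0.0437)]
tail s [-0.1996 -0.1983]
shift [ 0.0005 -0.0004  0.002 ] turn -0.002 yaw 80.98 tcp [ 0.4753 -0.0063  0.032 ]
```

View pics/s10z.png

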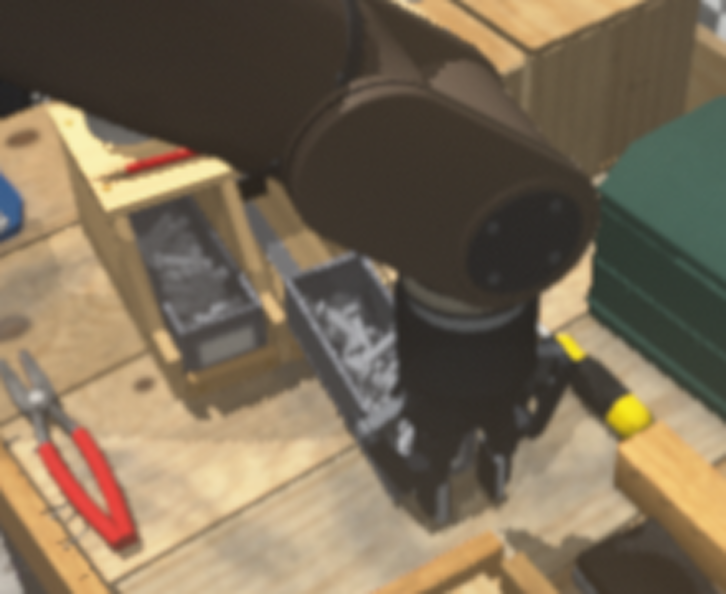

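View pics/w10.png

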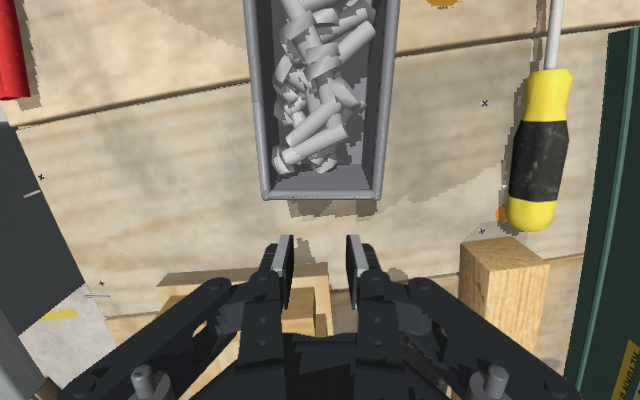

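play_rows --pt "0.006 0 0 0" --pt "0.012 0 0 0" --pt "0.018 0 0 0" --pt "0.021 0 0 0" --pt "0.024 0 0 0" --pt "0.027 0 0 0" --pt "0.03 0 0 0" --pt "0.034 0 0 0" --pt "0.038 0 0 0" --pt "0.042 0 0 0"

```text
time: 13.58
tcp_pos: [0.4819, 0.0335, 0.0322]
orientation: [0.001, 0.76, 0.65, -0.001]
wrist_force: [-1.7, -6.7, -0.4]
grip_width: 0.0296
```

```bash
cat > look2.py <<'E'
from h import *
import sys
n=sys.argv[1]; st()
t,_=tool(); print('tcp bay x',(t[:2]@D-.2615).round(4),'y',(t[:2]@L+.4708).round(4),'yaw',np.degrees(np.arctan2(_[1,0],_[0,0])).round(2), 'F along',(np.array(ctrl.read_state()['wrist_force'])[:2]@D).round(1))
f=grab('wrist',n);W=pts(f);np.savez(f'pics/{n}.npz',W=W,rgb=f['frame'])
R=W.reshape(-1,3);R=R[~np.isnan(R[:,0])]
a=R[:,:2]@D-.2615;b=R[:,:2]@L+.4708;z=R[:,2]
tx=t[:2]@D-.2615
for lo in np.arange(tx+.012,tx+.19,.012):
    m=(a>lo)&(a<lo+.012)&(z>.03)&(z<.1)&(abs(b)<.0325)
    if m.sum()>10: print(round(lo,3),b[m].min().round(4),b[m].max().round(4),np.percentile(z[m],95).round(4))
E
python3 look2.py w11; python3 look.py s11
```

```text
t 13.57 tcp [0.4819 0.0335 0.0322] F [-1.7 -6.7 -0.4] M [-1.09  0.14  0.01] w 0.0296 q [-0.14  0.14  2.17 -0.    0.84  0.02]
tcp bay x -0.153 y 0.0001 yaw 81.04 F along -6.8
-0.141 -0.0289 0.0302 0.0988
-0.129 -0.0292 0.0301 0.0509
-0.117 -0.029 0.0301 0.0526
-0.105 -0.029 0.0305 0.0543
-0.093 -0.029 0.0302 0.056
-0.081 -0.0289 0.0303 0.0579
-0.069 -0.0291 0.0301 0.0596
-0.057 -0.0291 0.0302 0.0613
-0.045 -0.0292 0.0301 0.0625
-0.033 -0.0247 0.0261 0.041
t 13.62 tcp [0.4819 0.034  0.0322] F [-0.6 -5.4  0.3] M [-0.84  0.03 -0.04] w 0.0301 q [-0.14  0.14  2.17 -0.    0.84  0.02]
rim (bay x, z): [(-0.1575, 0.0799), (-0.1425, 0.0837), (-0.1275, 0.0495), (-0.1125, 0.0453), (-0.0675, 0.0585), (-0.0525, 0.0596), (-0.0375, 0.0623), (-0.0225, 0.0638), (-0.0075, 0.0661), (0.0075, 0.0679), (0.0225, 0.0582)]
tail s [-0.1655 -0.1646]
```

View pics/w11.png

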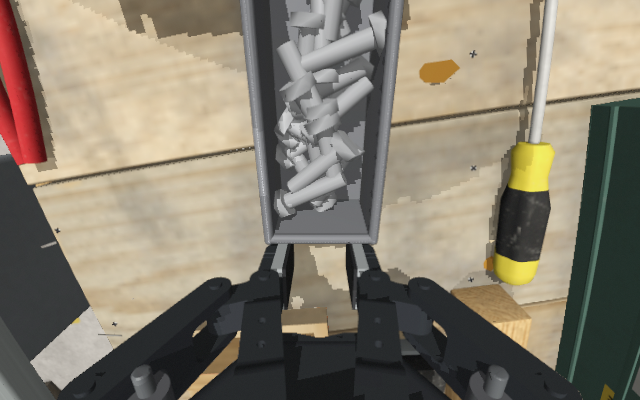

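play_rows --pt "-0.004 0 0 0" --pt "-0.004 0 -0.006 0" --pt "0 0 -0.006 0" --pt "0.004 0 -0.006 0" --pt "0.008 0 -0.006 0" --pt "0.012 0 -0.006 0" --pt "0.016 0 -0.006 0" --pt "0.02 0 -0.006 0" --pt "0.024 0 -0.006 0" --pt "0.028 0 -0.006 0" --pt "0.032 0 -0.006 0" --pt "0.036 0 -0.006 0"

```text
time: 15.18
tcp_pos: [0.4879, 0.0685, 0.0388]
orientation: [0.002, 0.76, 0.65, -0.002]
wrist_force: [-1.6, -11.1, 2.2]
grip_width: 0.0301
```

```bash
python3 look2.py w12; python3 look.py s12
```

```text
t 15.18 tcp [0.4879 0.0685 0.0388] F [ -1.6 -11.1   2.2] M [-1.66  0.24  0.02] w 0.0301 q [-0.06  0.14  2.14 -0.01  0.86  0.1 ]
tcp bay x -0.1175 y -0.0004 yaw 81.11 F along -11.2
-0.105 -0.0291 0.0302 0.0853
-0.093 -0.0289 0.0303 0.0521
-0.081 -0.0289 0.0304 0.0545
-0.069 -0.0291 0.0305 0.0571
-0.057 -0.0292 0.0303 0.0594
-0.045 -0.0287 0.0303 0.0622
-0.033 -0.0292 0.0302 0.0646
-0.021 -0.0291 0.0305 0.0671
-0.009 -0.0291 0.0302 0.0687
0.003 -0.0248 0.0262 0.0475
t 15.22 tcp [0.488  0.069  0.0388] F [-1.1 -7.6  1.1] M [-1.38  0.25 -0.01] w 0.0298 q [-0.06  0.14  2.14 -0.01  0.86  0.1 ]
rim (bay x, z): [(-0.1275, 0.0807), (-0.1125, 0.0658), (-0.0975, 0.0472), (-0.0825, 0.0511), (-0.0675, 0.046), (-0.0225, 0.0645), (-0.0075, 0.0676), (0.0075, 0.0688), (0.0225, 0.0725), (0.0375, 0.0765), (0.0525, 0.0764)]
tail s [-0.1299 -0.129 ]
```

play_rows --pt "0.003 0 0 0" --pt "0.006 0 0 0" --pt "0.009 0 0 0" --pt "0.012 0 0 0" --pt "0.015 0 0 0" --pt "0.015 0 0 0"

```text
time: 16.02
tcp_pos: [0.4906, 0.0822, 0.0394]
orientation: [0.003, 0.759, 0.651, -0.003]
wrist_force: [-2.6, -13.7, 6.5]
grip_width: 0.03
```

```bash
python3 look2.py w13; python3 look.py s13
```

```text
t 16.02 tcp [0.4906 0.0822 0.0394] F [ -2.6 -13.7   6.5] M [-2.28  0.42  0.  ] w 0.03 q [-0.03  0.15  2.13 -0.01  0.86  0.13]
tcp bay x -0.1036 y -0.0009 yaw 81.19 F along -14.0
-0.092 -0.0294 0.0296 0.0881
-0.08 -0.0293 0.0297 0.0535
-0.068 -0.0294 0.03 0.0563
-0.056 -0.0292 0.03 0.0593
-0.044 -0.0296 0.0301 0.062
-0.032 -0.029 0.0301 0.0651
-0.02 -0.0292 0.0302 0.0679
-0.008 -0.0292 0.0302 0.0708
0.004 -0.0292 0.0302 0.0725
0.016 -0.0248 0.0261 0.046
t 16.07 tcp [0.4906 0.0822 0.0394] F [ -2.8 -13.6   5.6] M [-2.26  0.41  0.08] w 0.0299 q [-0.03  0.15  2.13 -0.01  0.86  0.13]
rim (bay x, z): [(-0.1125, 0.0812), (-0.0975, 0.0661), (-0.0825, 0.0475), (-0.0675, 0.053), (-0.0525, 0.0419), (-0.0375, 0.0354), (-0.0225, 0.0667), (-0.0075, 0.0687), (0.0075, 0.0713), (0.0225, 0.0736), (0.0375, 0.0779), (0.0525, 0.0816), (0.0675, 0.0706)]
tail s [-0.1158 -0.1153]
```

View pics/w13.png

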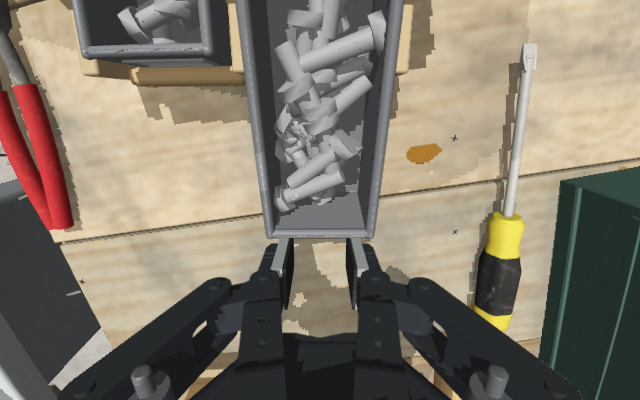

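play_rows --pt "-0.004 0 0 0" --pt "-0.006 0 0.008 0" --pt "-0.006 0 0.015 0" --pt "-0.002 0 0.016 0" --pt "0.0 0 0.016 0" --pt "0.001 0 0.016 0" --pt "0.001 0 0.016 0"

```text
time: 17.0
tcp_pos: [0.4903, 0.0866, 0.0224]
orientation: [0.0, 0.76, 0.649, 0.0]
wrist_force: [0.1, 0.1, 0.2]
grip_width: 0.0299
```

```bash
python3 look2.py w14
```

```text
t 17.0 tcp [0.4903 0.0866 0.0224] F [0.1 0.1 0.2] M [-0.03 -0.02 -0.03] w 0.0299 q [-0.03  0.18  2.13 -0.    0.82  0.13]
tcp bay x -0.0993 y 0.0001 yaw 80.99 F along 0.1
-0.087 -0.0294 0.0294 0.0988
-0.075 -0.0291 0.0299 0.0769
-0.063 -0.0295 0.03 0.0744
-0.051 -0.0296 0.0299 0.0726
-0.039 -0.029 0.0302 0.0708
-0.027 -0.0291 0.03 0.0691
-0.015 -0.0291 0.0303 0.0673
-0.003 -0.029 0.0304 0.0655
0.009 -0.0289 0.0303 0.0635
0.021 -0.0092 0.0261 0.0324
```

play_rows --pt "-0.01 0 0 0" --pt "-0.016 0 -0.006 0" --pt "-0.016 0 -0.018 0" --pt "-0.016 0 -0.024 0" --pt "-0.01 0 -0.024 0" --pt "-0.006 0 -0.024 0" --pt "-0.002 0 -0.024 0" --pt "0.002 0 -0.024 0" --pt "0.006 0 -0.024 0" --pt "0.01 0 -0.024 0" --pt "0.014 0 -0.024 0" --pt "0.018 0 -0.024 0"

```text
time: 18.55
tcp_pos: [0.4923, 0.104, 0.0457]
orientation: [-0.0, 0.761, 0.649, -0.001]
wrist_force: [-0.3, -3.1, -2.3]
grip_width: 0.0301
```

```bash
python3 look2.py w15; python3 look.py s15
```

```text
t 18.55 tcp [0.4923 0.104  0.0457] F [-0.3 -3.1 -2.3] M [-0.53  0.1   0.03] w 0.0301 q [ 0.01  0.15  2.11 -0.    0.88  0.16]
tcp bay x -0.0818 y 0.0008 yaw 80.97 F along -3.1
-0.07 -0.029 0.0303 0.0753
-0.058 -0.0292 0.0304 0.073
-0.046 -0.0291 0.0303 0.0712
-0.034 -0.0291 0.0303 0.0697
-0.022 -0.029 0.0303 0.0681
-0.01 -0.0288 0.0305 0.0664
0.002 -0.0291 0.0303 0.0648
0.014 -0.0324 0.0302 0.0632
0.026 -0.0325 0.0303 0.0618
0.038 -0.0325 0.0259 0.0472
t 18.6 tcp [0.4925 0.1045 0.0458] F [-0.8 -1.9 -1.5] M [-0.33  0.16  0.01] w 0.0297 q [0.01 0.15 2.11 0.   0.88 0.16]
rim (bay x, z): [(-0.0825, 0.0757), (-0.0675, 0.0539), (-0.0525, 0.0604), (-0.0375, 0.0607), (-0.0225, 0.0477), (-0.0075, 0.0356), (0.0075, 0.034), (0.0225, 0.0619), (0.0375, 0.0603), (0.0525, 0.0597), (0.0825, 0.0514)]
tail s [-0.0949 -0.093 ]
```

View pics/w15.png

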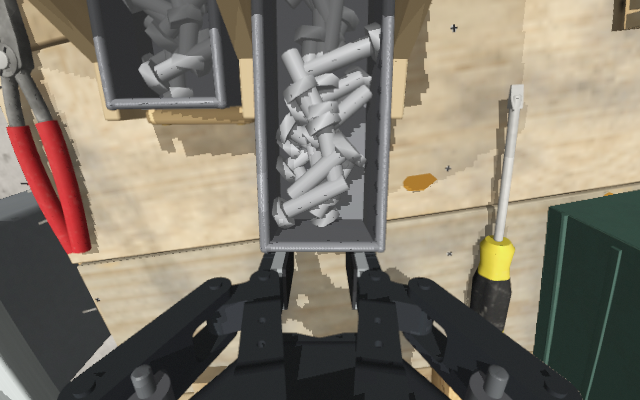

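play_rows --pt "0.003 0 0 0" --pt "0.006 0 0 0" --pt "0.01 0 0.001 0" --pt "0.014 0 0.001 0" --pt "0.018 0 0.002 0" --pt "0.022 0 0.002 0" --pt "0.026 0 0.003 0" --pt "0.029 0 0.003 0" --pt "0.032 0 0.004 0" --pt "0.035 0 0.004 0" --pt "0.038 0 0.005 0" --pt "0.038 0 0.005 0"

```text
time: 20.15
tcp_pos: [0.4993, 0.1417, 0.0418]
orientation: [0.0, 0.76, 0.649, 0.0]
wrist_force: [-0.9, -5.4, 2.4]
grip_width: 0.0302
```

```bash
python3 look2.py w16
```

```text
t 20.15 tcp [0.4993 0.1417 0.0418] F [-0.9 -5.4  2.4] M [-0.85  0.2   0.02] w 0.0302 q [ 0.08  0.19  2.08 -0.    0.87  0.24]
tcp bay x -0.0434 y -0.0002 yaw 80.99 F along -5.5
-0.031 -0.0297 0.0295 0.069
-0.019 -0.0296 0.0295 0.0672
-0.007 -0.0299 0.0295 0.0659
0.005 -0.0298 0.0295 0.0648
0.017 -0.0325 0.0296 0.0636
0.029 -0.0325 0.0325 0.0626
0.041 -0.0325 0.0295 0.0617
0.053 -0.0325 0.0297 0.0656
0.065 -0.0325 0.0296 0.0598
0.077 -0.0325 0.0254 0.0445
```

play_rows --pt "0.003 0 0 0" --pt "0.006 0 0.001 0" --pt "0.009 0 0.001 0" --pt "0.012 0 0.002 0" --pt "0.014 0 0.002 0" --pt "0.016 0 0.002 0" --pt "0.018 0 0.003 0" --pt "0.02 0 0.003 0" --pt "0.021 0 0.003 0" --pt "0.021 0 0.003 0"

```text
time: 21.45
tcp_pos: [0.5035, 0.1619, 0.0397]
orientation: [0.001, 0.76, 0.65, 0.0]
wrist_force: [-2.4, -7.9, 5.8]
grip_width: 0.03
```

```bash
python3 look2.py w17; python3 look.py s17
```

```text
t 21.45 tcp [0.5035 0.1619 0.0397] F [-2.4 -7.9  5.8] M [-1.23  0.25  0.02] w 0.03 q [ 0.12  0.21  2.06 -0.    0.87  0.28]
tcp bay x -0.0228 y -0.0011 yaw 81.01 F along -8.2
-0.011 -0.0308 0.0285 0.067
0.001 -0.0307 0.0286 0.0653
0.013 -0.0306 0.0287 0.0643
0.025 -0.0308 0.0286 0.0633
0.037 -0.0325 0.0288 0.0627
0.049 -0.0325 0.0288 0.0619
0.061 -0.0325 0.0285 0.0608
t 21.5 tcp [0.5034 0.1619 0.0396] F [-0.3 -7.4  6. ] M [-1.19  0.26  0.06] w 0.0297 q [ 0.12  0.21  2.06 -0.    0.87  0.28]
rim (bay x, z): [(-0.0375, 0.0838), (-0.0225, 0.0706), (-0.0075, 0.0507), (0.0075, 0.0545), (0.0225, 0.0552), (0.0375, 0.0447)]
tail s [-0.0363 -0.0362]
```

View pics/w17.png

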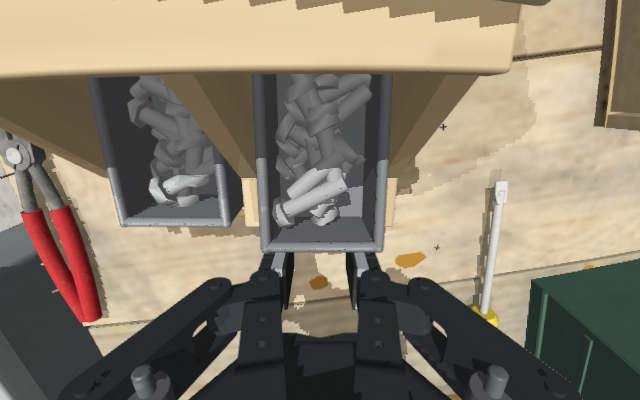

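play_rows --pt "-0.003 0 0 0" --pt "-0.004 0 0.001 0" --pt "-0.004 0 0.002 0" --pt "-0.001 0 0.002 0" --pt "0.001 0 0.002 0" --pt "0.002 0 0.002 0" --pt "0.002 0 0.002 0"

```text
time: 22.42
tcp_pos: [0.502, 0.1642, 0.0358]
orientation: [-0.0, 0.761, 0.649, -0.001]
wrist_force: [-1.2, -3.6, -1.4]
grip_width: 0.03
```

```bash
python3 look2.py w18
```

```text
t 22.43 tcp [0.502  0.1642 0.0358] F [-1.2 -3.6 -1.4] M [-0.69  0.1  -0.  ] w 0.03 q [ 0.12  0.22  2.06 -0.    0.87  0.28]
tcp bay x -0.0208 y 0.0006 yaw 80.98 F along -3.7
-0.009 -0.0307 0.0292 0.0669
0.003 -0.0306 0.0287 0.0652
0.015 -0.0307 0.0287 0.0642
0.027 -0.0325 0.0287 0.0633
0.039 -0.0325 0.0288 0.0629
0.051 -0.0325 0.0289 0.0632
0.063 -0.0325 0.0284 0.0608
```

play_rows --pt "0.001 0 0 0" --pt "0.002 0 0 0" --pt "0.003 0 0 0" --pt "0.003 0 0 0"

```text
time: 22.98
tcp_pos: [0.5027, 0.1674, 0.036]
orientation: [-0.0, 0.761, 0.649, -0.0]
wrist_force: [-0.4, -4.2, -3.1]
grip_width: 0.0298
```

play_rows --pt "0.001 0 0 0" --pt "0.002 0 0 0" --pt "0.002 0 0 0"

```text
time: 23.35
tcp_pos: [0.5029, 0.1688, 0.036]
orientation: [0.0, 0.76, 0.649, -0.001]
wrist_force: [-2.0, -5.6, -2.4]
grip_width: 0.0297
```

```bash
python3 look2.py w19
```

```text
t 23.35 tcp [0.5029 0.1688 0.036 ] F [-2.  -5.6 -2.4] M [-1.04  0.15  0.03] w 0.0297 q [ 0.13  0.22  2.05 -0.    0.87  0.29]
tcp bay x -0.0161 y 0.0005 yaw 81.0 F along -5.8
-0.004 -0.0306 0.0295 0.0668
0.008 -0.0308 0.0286 0.0651
0.02 -0.0308 0.0288 0.064
0.032 -0.0325 0.0285 0.0632
0.044 -0.0325 0.0285 0.0632
0.056 -0.0325 0.0287 0.0624
```

play_rows --pt "0.001 0 0 0" --pt "0.002 0 0 0" --pt "0.002 0 0 0"

```text
time: 23.78
tcp_pos: [0.5031, 0.1701, 0.0359]
orientation: [0.0, 0.76, 0.65, -0.002]
wrist_force: [-1.5, -9.1, -2.0]
grip_width: 0.03
```

play_rows --pt "0.001 0 0 0" --pt "0.0015 0 0 0" --pt "0.0015 0 0 0"

```text
time: 24.15
tcp_pos: [0.5032, 0.171, 0.0358]
orientation: [0.001, 0.76, 0.65, -0.002]
wrist_force: [-2.1, -10.7, -2.5]
grip_width: 0.0297
```

```bash
python3 look2.py w20
```

```text
t 24.15 tcp [0.5032 0.171  0.0358] F [ -2.1 -10.7  -2.5] M [-1.77  0.3  -0.01] w 0.0297 q [ 0.14  0.23  2.05 -0.    0.87  0.3 ]
tcp bay x -0.0139 y 0.0006 yaw 81.04 F along -10.9
-0.002 -0.0307 0.0295 0.0667
0.01 -0.0309 0.0287 0.0649
0.022 -0.0308 0.0286 0.0638
0.034 -0.0325 0.0286 0.0631
0.046 -0.0325 0.0287 0.065
0.058 -0.0325 0.0325 0.0857
```

play_rows --pt "0.0005 0 0.001 0" --pt "0.001 0 0.002 0" --pt "0.0015 0 0.003 0" --pt "0.0015 0 0.003 0"

```text
time: 24.7
tcp_pos: [0.5035, 0.1712, 0.0352]
orientation: [0.001, 0.76, 0.65, -0.004]
wrist_force: [-7.9, -16.4, 12.6]
grip_width: 0.0302
```

```bash
python3 look2.py w21
```

```text
t 24.7 tcp [0.5035 0.1712 0.0352] F [ -7.9 -16.4  12.6] M [-2.76  1.43  0.05] w 0.0302 q [ 0.14  0.23  2.05 -0.01  0.87  0.3 ]
tcp bay x -0.0137 y 0.0003 yaw 81.14 F along -17.5
-0.002 -0.0311 0.0296 0.0823
0.01 -0.0309 0.0283 0.0646
0.022 -0.0325 0.0286 0.0635
0.034 -0.0325 0.0285 0.0628
0.046 -0.0325 0.0288 0.0683
0.058 -0.0325 0.0325 0.0873
```

play_rows --pt "0 0 -0.0015 0" --pt "0 0 -0.003 0" --pt "0 0 -0.003 0"

```text
time: 25.12
tcp_pos: [0.5033, 0.1719, 0.0359]
orientation: [0.001, 0.76, 0.65, -0.003]
wrist_force: [-1.8, -12.9, -1.0]
grip_width: 0.0301
```

```bash
python3 look2.py w22;  python3 -c "
import cv2
im=cv2.imread('pics/w22.png')[150:330,200:440];cv2.imwrite('pics/w22z.png',cv2.resize(im,None,fx=3.3,fy=3.3,interpolation=cv2.INTER_CUBIC))"
```

```text
t 25.12 tcp [0.5033 0.1719 0.0359] F [ -1.8 -12.9  -1. ] M [-2.04  0.32  0.01] w 0.0301 q [ 0.14  0.23  2.05 -0.01  0.87  0.3 ]
tcp bay x -0.0129 y 0.0006 yaw 81.06 F along -13.0
-0.001 -0.0306 0.0296 0.08
0.011 -0.0307 0.0287 0.065
0.023 -0.0324 0.0286 0.0639
0.035 -0.0325 0.0287 0.0633
0.047 -0.0325 0.0287 0.0656
0.059 -0.0325 0.0289 0.0897
```

View pics/w22z.png

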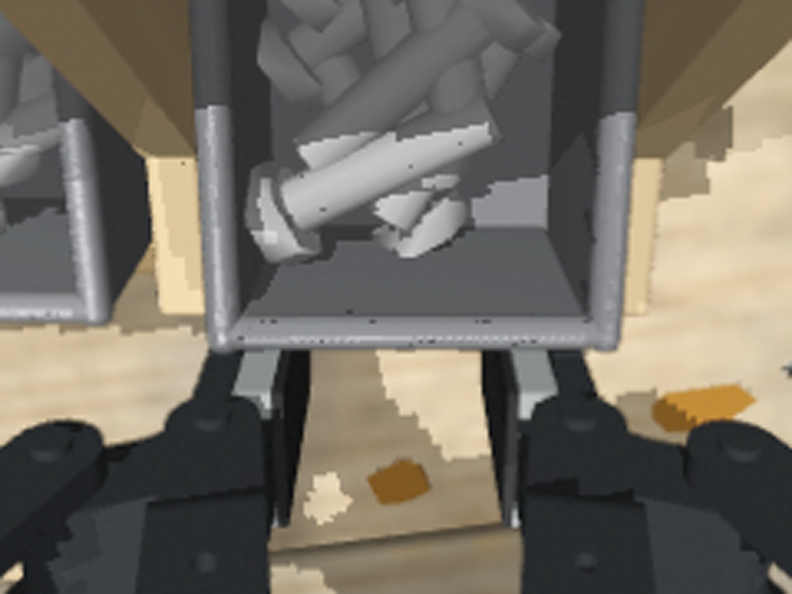

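```bash
cat > tail.py <<'E'
from h import *
import sys
W=np.load(f'pics/{sys.argv[1]}.npz')['W'];R=W.reshape(-1,3);R=R[~np.isnan(R[:,0])]
a=R[:,:2]@D-.2615;b=R[:,:2]@L+.4708;z=R[:,2]
for nm,lo,hi,z0,z1 in [('bin',-.012,.012,.045,.075),('binedgeR',-.03,-.024,.045,.075),('binedgeL',.023,.029,.045,.075),('twin',.055,.095,.045,.06)]:
    m=(b>lo)&(b<hi)&(z>z0)&(z<z1)&(a>-.03)&(a<.02)
    if m.sum(): 
        k=a[m]<np.percentile(a[m],1)+.003
        print(nm,m.sum(),'rear a',np.percentile(a[m],[0,1,3]).round(4),'rim z',np.median(z[m][k]).round(4))
E
python3 tail.py w20; python3 tail.py w22
```

```text
bin 1497 rear a [-0.0023 -0.0018 -0.0014] rim z 0.0572
binedgeR 894 rear a [-0.009  -0.0083 -0.0081] rim z 0.0625
binedgeL 863 rear a [-0.0089 -0.0083 -0.0081] rim z 0.0627
twin 1251 rear a [-0.0049 -0.0041 -0.0038] rim z 0.0538
bin 1452 rear a [-0.0015 -0.0008 -0.0004] rim z 0.0573
binedgeR 856 rear a [-0.0076 -0.0073 -0.0071] rim z 0.0619
binedgeL 829 rear a [-0.0078 -0.0075 -0.0073] rim z 0.0624
twin 1190 rear a [-0.004  -0.0036 -0.0033] rim z 0.0538
```

play_rows --pt "0.0005 0 0 0" --pt "0.001 0 0 0" --pt "0.0015 0 0 0" --pt "0.0015 0 0 0"

```text
time: 25.68
tcp_pos: [0.5034, 0.173, 0.0356]
orientation: [0.001, 0.76, 0.65, -0.003]
wrist_force: [-2.8, -14.2, -1.8]
grip_width: 0.0298
```

```bash
python3 look2.py w23; python3 tail.py w23
```

```text
t 25.68 tcp [0.5034 0.173  0.0356] F [ -2.8 -14.2  -1.8] M [-2.34  0.38 -0.02] w 0.0298 q [ 0.14  0.23  2.05 -0.01  0.87  0.3 ]
tcp bay x -0.0119 y 0.0007 yaw 81.08 F along -14.5
0.0 -0.0307 0.0304 0.0803
0.012 -0.0306 0.0288 0.0647
0.024 -0.0305 0.0289 0.0637
0.036 -0.0325 0.0289 0.0631
0.048 -0.0325 0.0324 0.0693
0.06 -0.0325 0.0325 0.0999
bin 1372 rear a [-0.0011  0.      0.0004] rim z 0.0562
binedgeR 826 rear a [-0.0065 -0.0062 -0.006 ] rim z 0.0631
binedgeL 805 rear a [-0.0067 -0.0065 -0.0062] rim z 0.0623
twin 1214 rear a [-0.004  -0.0036 -0.0033] rim z 0.0538
```

play_rows --pt "0.0005 0 0 0" --pt "0.001 0 0 0" --pt "0.0015 0 0 0" --pt "0.0015 0 0 0"

```text
time: 26.22
tcp_pos: [0.5035, 0.1738, 0.0355]
orientation: [0.002, 0.76, 0.65, -0.004]
wrist_force: [-2.9, -15.8, -1.9]
grip_width: 0.0301
```

```bash
python3 look2.py w24; python3 tail.py w24
```

```text
t 26.23 tcp [0.5035 0.1738 0.0355] F [ -2.9 -15.8  -1.9] M [-2.73  0.34 -0.04] w 0.0301 q [ 0.14  0.23  2.04 -0.01  0.87  0.31]
tcp bay x -0.0111 y 0.0007 yaw 81.1 F along -16.1
0.001 -0.0303 0.0302 0.082
0.013 -0.0305 0.0287 0.0646
0.025 -0.0325 0.0288 0.0635
0.037 -0.0325 0.0289 0.0632
0.049 -0.0325 0.0289 0.0742
bin 1359 rear a [-0.0001  0.0003  0.0007] rim z 0.0646
binedgeR 795 rear a [-0.0058 -0.0056 -0.0052] rim z 0.062
binedgeL 780 rear a [-0.0059 -0.0055 -0.0053] rim z 0.0627
twin 1271 rear a [-0.0047 -0.004  -0.0037] rim z 0.0538
```

play_rows --pt "0.0005 0 0 0" --pt "0.001 0 0 0" --pt "0.001 0 0 0"

```text
time: 26.65
tcp_pos: [0.5034, 0.1738, 0.0354]
orientation: [0.002, 0.76, 0.65, -0.005]
wrist_force: [-2.0, -19.2, -1.9]
grip_width: 0.0301
```

```bash
python3 look2.py w25; python3 tail.py w25
```

```text
t 26.65 tcp [0.5034 0.1738 0.0354] F [ -2.  -19.2  -1.9] M [-3.28  0.44 -0.09] w 0.0301 q [ 0.15  0.23  2.04 -0.01  0.87  0.31]
tcp bay x -0.0111 y 0.0008 yaw 81.14 F along -19.3
0.001 -0.0305 0.0306 0.0839
0.013 -0.0306 0.0287 0.0644
0.025 -0.0325 0.0288 0.0634
0.037 -0.0325 0.0288 0.063
0.049 -0.0325 0.0324 0.0728
bin 1344 rear a [-0.      0.0006  0.001 ] rim z 0.0574
binedgeR 781 rear a [-0.0059 -0.0054 -0.005 ] rim z 0.0624
binedgeL 776 rear a [-0.0061 -0.0055 -0.0053] rim z 0.0623
twin 1233 rear a [-0.0044 -0.0038 -0.0035] rim z 0.0538
```

play_rows --pt "-0.0005 0 0.0007 0" --pt "-0.0005 0 0.0014 0" --pt "-0.0005 0 0.002 0" --pt "-0.0005 0 0.002 0"

```text
time: 27.2
tcp_pos: [0.5034, 0.1737, 0.0333]
orientation: [0.002, 0.76, 0.65, -0.005]
wrist_force: [-2.9, -18.0, -1.5]
grip_width: 0.0298
```

```bash
python3 look2.py w26; python3 tail.py w26
```

```text
t 27.2 tcp [0.5034 0.1737 0.0333] F [ -2.9 -18.   -1.5] M [-3.11  0.36 -0.04] w 0.0298 q [ 0.15  0.24  2.04 -0.01  0.87  0.31]
tcp bay x -0.0112 y 0.0008 yaw 81.11 F along -18.2
0.001 -0.0303 0.0305 0.0901
0.013 -0.0303 0.0288 0.0626
0.025 -0.0324 0.029 0.0618
0.037 -0.0325 0.0287 0.0615
0.049 -0.0325 0.0288 0.0764
bin 1294 rear a [-0.0004  0.0002  0.0007] rim z 0.0623
binedgeR 789 rear a [-0.006  -0.0055 -0.0052] rim z 0.0612
binedgeL 791 rear a [-0.006  -0.0056 -0.0054] rim z 0.0607
twin 1291 rear a [-0.0043 -0.004  -0.0037] rim z 0.0538
```

Tail is dropping with the fingers (rim down 2 mm, little vertical force). Continue down.

play_rows --pt "0 0 0.001 0" --pt "0 0 0.002 0" --pt "0 0 0.003 0" --pt "0 0 0.004 0" --pt "0 0 0.004 0"

```text
time: 27.88
tcp_pos: [0.5033, 0.1734, 0.0292]
orientation: [0.002, 0.76, 0.65, -0.005]
wrist_force: [-1.7, -18.3, -1.7]
grip_width: 0.0301
```

```bash
python3 look2.py w27; python3 tail.py w27
```

```text
t 27.88 tcp [0.5033 0.1734 0.0292] F [ -1.7 -18.3  -1.7] M [-3.26  0.38 -0.12] w 0.0301 q [ 0.14  0.24  2.04 -0.01  0.86  0.31]
tcp bay x -0.0115 y 0.0008 yaw 81.11 F along -18.3
0.0 -0.0303 0.0305 0.0984
0.012 -0.0305 0.0289 0.059
0.024 -0.0325 0.029 0.0585
0.036 -0.0325 0.0289 0.0588
0.048 -0.0325 0.0289 0.0756
0.06 -0.0325 0.0324 0.0988
bin 1126 rear a [-0.0018 -0.0011 -0.0007] rim z 0.0591
binedgeR 799 rear a [-0.0061 -0.0057 -0.0055] rim z 0.0593
binedgeL 814 rear a [-0.0065 -0.0059 -0.0057] rim z 0.0569
twin 1382 rear a [-0.0044 -0.004  -0.0036] rim z 0.0538
```

play_rows --pt "0 0 0.001 0" --pt "0 0 0.002 0" --pt "-0.0003 0 0.003 0" --pt "-0.0005 0 0.004 0" --pt "-0.0005 0 0.005 0" --pt "-0.0005 0 0.005 0"

```text
time: 28.68
tcp_pos: [0.5035, 0.1729, 0.0246]
orientation: [0.002, 0.76, 0.65, -0.004]
wrist_force: [-3.1, -19.1, -0.6]
grip_width: 0.0303
```

```bash
python3 look2.py w28; python3 tail.py w28
```

```text
t 28.68 tcp [0.5035 0.1729 0.0246] F [ -3.1 -19.1  -0.6] M [-3.13  0.31 -0.1 ] w 0.0303 q [ 0.14  0.25  2.05 -0.01  0.85  0.31]
tcp bay x -0.0119 y 0.0006 yaw 81.1 F along -19.4
0.0 -0.0309 0.0303 0.0984
0.012 -0.0307 0.0286 0.0549
0.024 -0.0325 0.0286 0.0548
0.036 -0.0325 0.0286 0.0615
0.048 -0.0325 0.0325 0.0791
0.06 -0.0325 -0.032 0.0998
bin 892 rear a [-0.0025 -0.0021 -0.0019] rim z 0.0545
binedgeR 821 rear a [-0.0067 -0.0062 -0.0059] rim z 0.0667
binedgeL 866 rear a [-0.0067 -0.0063 -0.006 ] rim z 0.0526
twin 1453 rear a [-0.0042 -0.0035 -0.0032] rim z 0.0538
```

play_rows --pt "-0.0005 0 0.001 0" --pt "-0.0005 0 0.0015 0" --pt "-0.0005 0 0.0015 0"

```text
time: 29.1
tcp_pos: [0.5035, 0.1728, 0.0238]
orientation: [0.002, 0.76, 0.65, -0.004]
wrist_force: [-4.6, -19.3, 3.9]
grip_width: 0.03
```

play_rows --pt "-0.002 0 0 0" --pt "-0.004 0 0 0" --pt "-0.006 0 0 0" --pt "-0.01 0 0 0" --pt "-0.015 0 0 0" --pt "-0.02 0 0 0" --pt "-0.02 0 0 0"

```text
time: 29.98
tcp_pos: [0.5015, 0.1568, 0.0239]
orientation: [0.0, 0.761, 0.649, 0.0]
wrist_force: [0.1, 1.3, -0.5]
grip_width: 0.0301
```

```bash
python3 look2.py w29; python3 tail.py w29; python3 look.py s29
```

```text
t 29.98 tcp [0.5015 0.1568 0.0239] F [ 0.1  1.3 -0.5] M [ 0.02 -0.03  0.02] w 0.0301 q [0.11 0.24 2.07 0.   0.84 0.27]
tcp bay x -0.0282 y 0.0 yaw 80.93 F along 1.3
-0.016 -0.03 0.0292 0.0994
-0.004 -0.0306 0.0288 0.0544
0.008 -0.0307 0.0287 0.0542
0.02 -0.0325 0.0286 0.0543
0.032 -0.0325 0.0324 0.0548
0.044 -0.0325 0.0325 0.0608
0.056 -0.0325 0.0325 0.0861
0.068 -0.0325 0.0323 0.0541
bin 824 rear a [-0.0046 -0.0043 -0.0041] rim z 0.0538
binedgeR 966 rear a [-0.0234 -0.0229 -0.0226] rim z 0.0548
binedgeL 1024 rear a [-0.0231 -0.0228 -0.0226] rim z 0.0508
twin 1457 rear a [-0.0045 -0.004  -0.0037] rim z 0.0538
t 30.02 tcp [0.5015 0.1569 0.0239] F [-0.9 -0.2 -0.2] M [ 0.04 -0.02 -0.04] w 0.03 q [0.11 0.24 2.07 0.   0.84 0.27]
rim (bay x, z): [(-0.0375, 0.077), (-0.0225, 0.078), (0.0225, 0.0494)]
tail s [-0.0441 -0.0417]
```

View pics/w29.png

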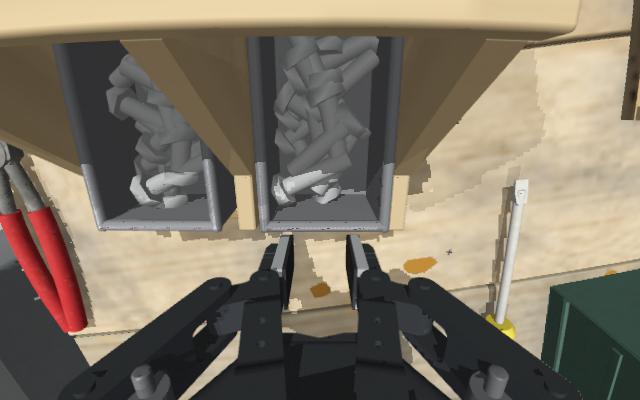

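play_rows --pt "-0.02 0 0 0" --pt "-0.04 0 -0.01 0" --pt "-0.06 0 -0.04 0" --pt "-0.06 0 -0.08 0" --pt "-0.06 0 -0.12 0" --pt "-0.06 0 -0.12 0" --pt "-0.06 0 -0.12 0"

```text
time: 30.95
tcp_pos: [0.4914, 0.0979, 0.1431]
orientation: [-0.0, 0.761, 0.649, -0.0]
wrist_force: [-0.1, 0.2, -1.3]
grip_width: 0.0302
```

```bash
python3 look2.py w30; python3 tail.py w30
python3 - <<'E'
from h import *
f=grab('top','t30');W=pts(f)
for nm,w in [('before',np.load('pics/top0.npz')['W']),('now',W)]:
    x,y,z=w[...,0],w[...,1],w[...,2]
    a=x*D[0]+y*D[1]-.2615;b=x*L[0]+y*L[1]+.4708
    m=(z>.05)&(z<.057)&(b>.04)&(b<.105)&(a>-.02)&(a<.03);print(nm,'twin',m.sum(),a[m].min().round(4),b[m].min().round(4),b[m].max().round(4))
    m=(z>.012)&(z<.033)&(x>.59)&(x<.65)&(y>-.05)&(y<.06);print(' driver',np.nanmean(x[m]).round(4),np.nanmean(y[m]).round(4))
im=cv2.resize(f['frame'][130:260,160:380,::-1],None,fx=3.6,fy=3.6,interpolation=cv2.INTER_CUBIC);cv2.imwrite('pics/t30z.png',im)
E
```

```text
t 30.95 tcp [0.4914 0.0979 0.1431] F [-0.1  0.2 -1.3] M [-0.03  0.01 -0.04] w 0.0302 q [-0.01 -0.01  2.07  0.    1.08  0.15]
tcp bay x -0.088 y 0.0008 yaw 80.97 F along 0.1
-0.016 -0.0298 0.0277 0.0547
-0.004 -0.0304 0.0286 0.0549
0.008 -0.0325 0.0287 0.0544
0.02 -0.0325 0.0287 0.0544
0.032 -0.0325 0.0288 0.0543
0.044 -0.0325 0.0286 0.0541
0.056 -0.0305 0.0282 0.0541
0.068 -0.026 0.0236 0.0344
bin 196 rear a [-0.0052 -0.0052 -0.0052] rim z 0.0538
binedgeR 215 rear a [-0.0052 -0.0051 -0.0051] rim z 0.0536
binedgeL 223 rear a [-0.0051 -0.0051 -0.0044] rim z 0.0538
twin 356 rear a [-0.0042 -0.0041 -0.0041] rim z 0.0538
before twin 113 -0.0023 0.0432 0.1018
 driver 0.611 0.0172
now twin 1 0.0282 0.0985 0.0985
 driver 0.6094 -0.0068
```

View pics/w30.png

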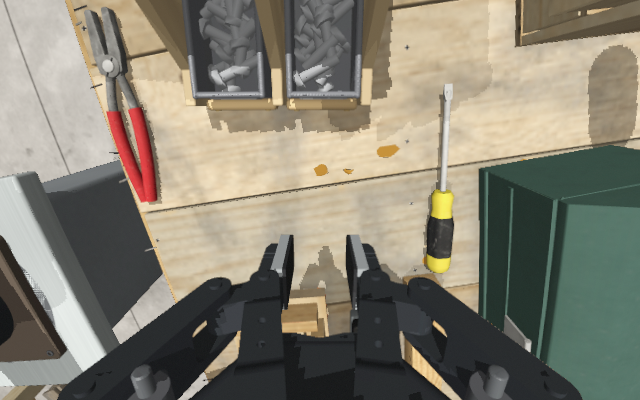

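```bash
python3 -c "
from h import *
print(ctrl.hand_in()); st()"
```

```text
the job is handed in; nothing more can be done
None
the job is handed in; nothing more can be done
```

The loose bin is seated in the empty bay beside its twin, and I handed the job in at about 31 s. The hand-in gives no verdict.

**What I did:**
- I gripped the bin near its leading end, lined it up with the bay and lowered that end onto the sill. Easing the jaws then let the tail settle onto the bench.
- With the bin let go, I pushed it from behind over the sill until it tipped nose-down into the bay. I then pushed it against the spring pad and brought the tail down behind the sill.

**Last checks (wrist camera, gripper clear and the arm off everything):**
- **Flat:** the loose bin's rim is level at 53.8–54.5 mm, against 53.8 mm for the twin.
- **Tail:** it reads at bay x of about -5 mm, against the sill's inner face at about -5 mm. The limit is -7.5 mm.
- **Centred:** it is about 1 mm off the bay's middle.

**What went less cleanly:**
- The pads gripped too well for the bin to pivot on its own, so lowering it pressed up to about 18 N onto the sill (about 21 N with friction). I then backed off and loosened the grip instead.
- The push against the pad reached about 19 N. One press down, made too early, probably loaded the sill and pad with about 24 N in all before I undid it.
- My last comparison from the top camera failed for the twin and the screwdriver, because the arm blocked its view. In the wrist pictures the twin's tail stayed within about 1 mm, and the screwdriver looked untouched.
- I did not re-measure the sanding block; the arm never worked near it.

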